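# Load the dry cabinet

## Robot

A 6-joint arm with a two-finger parallel gripper is mounted at the origin on the work surface. World frame = base frame: x ahead of the robot, y to its left, z up, the work surface at z = 0. Lengths are in m, angles in rad, forces in N, time in s.
With the tool pointing down it reaches from about 0.4 to 0.825 m from the base axis. Payload 7 kg.
Tool frame: the origin (TCP) lies at the very end of the fingers, on their centre line; the grasp point (between the pads) lies 19 mm behind it; z points along the fingers, y is the line along which they close (so a half turn about z gives the same grasp; the last joint's range is limited). The gripper opens to 88 mm and grips with 3 to 60 N. Pads are 19 mm wide; open, the fingers measure 130 mm over their backs; the gripper's body (78 mm by 193 mm) begins 47 mm behind the grasp point.
Start: joints at [1.538, 0.359, 0.012, 0, -1.224, -0.288], TCP at [0.213, 0.641, 0.227] pointing down, gripper open.
Joint ranges: [-3.07, 3.07], [-1.43, 2.12], [-1.02, 1.25], [-3.03, 1.67], [-3.05, -0], [-3.03, 3.03]. Speed limits (rad/s): [2.39, 2.39, 3.01, 3.14, 3.14, 3.14].

## Interface

Orientations are given as a unit quaternion [x, y, z, w].
In Python, from rig import r gives the robot as it stands. The module is installed in compiled form; this text tells all that it offers.
- The arm moves only by the tool drive_tool, never from a script. Its argument "commands" is a list of rows, each a list of 6 numbers: the shift along the tool's x, y, z each as a share of 0.25 m, from -1 to 1, then the turn, a rotation vector about the tool's x, y, z each as a share of 90 degrees, from -1 to 1. A call has exactly 10 rows; each row is the pose to reach, as a shift and turn from the pose commanded when the call began, along the tool's axes at that moment; what a row does not reach only later rows make up. A row lasts 1/12 s, in which the tool goes at most 41.7 mm and 7.16 degrees, less where a joint would pass 70% of its speed; a pose out of reach is approached as far as the arm can. A call with a number of a shift or a turn outside -1 to 1 is refused whole. A call with a gripper value outside its range is refused whole. "gripper" is the opening, from 0 (shut) to 1 (fully open), set as the call begins (left out, the last holds). The fingers move at their own pace and stop on an object; "force" is the grip in N (left out, the last holds). Time passes only in rows, so rows that repeat a pose let the fingers close, or fill a call up. It gives the time, the measured TCP pose, the force, the opening and the grip force at its end, in the units of the state.
- r.sense(): the state, without advancing time (a new reading comes with each control period).
- r.get_image(name): name is "side" or "top"; returns a dict with "frame" (480x640x3 uint8, red, green, blue), "fx", "fy", "cx", "cy" (pixels), "k1" (the pictures are not rectified: a ray, as slopes to the right and down, at radius r is drawn at 1 + k1 r^2 times it, then the intrinsics apply), "view" (4x4, takes a point from world to camera coordinates). Camera axes: x right, y up, looking along -z (the intrinsics and any distortion apply to the point x, -y, -z); pixel columns grow to the right and rows downward; lengths in m; the calibration is good to about 2 mm. A picture is of the moment at which its call begins. There is no depth.
- r.finish_job(): hands the job in; it is judged then, once.
The state is a dict: "t": time; "joint_pos": joint angles; "dq": joint speeds; "joint_efforts": joint torques, N m; "position": TCP position; "eef_rot": TCP orientation; "wrist_force": force on the tool from outside, world axes, zero at the start; "wrist_torque": the same for the moment, N m; "opening": finger opening in m; "gripper_force": force on a finger pad.
Only numpy, scipy, OpenCV 4.12 (cv2) and the standard library are available. Lean on these libraries where they do the work, as an engineer would, in place of code of your own. Each camera call takes 0.05 s, during which the arm holds its last target. There are 200 camera calls.

## Task

Load the dry cabinet: stack all the small specimen dishes flat in one pile centred on the white plate of the tray, and pour all the orange desiccant canisters from the beaker into the blue pan beside it, then stand the empty beaker upright on the bench. When the tray is fully loaded, push it all the way in and then shut the door until it is held by its catch. Leave the bottle, the slide box and the tweezer pot where they are.

Things in the scene. Friction and masses are not known exactly. Their poses are not given: they have to be found in the camera images.
- cabinet: Bench dry cabinet, a clear acrylic box on a white plinth; fixed to the bench. 260 mm deep (x), 285 mm wide (y), 228 mm high, plinth 45 mm high, roof underside 220 mm up. Origin on the bench under its centre; its x points to the back, y to the left seen from the robot, z up; its open front is the plane x = -130 mm of this frame.
- tray (a joint): Sliding tray of the cabinet, m: 0 = fully in, 0.225 = fully out towards the robot (how it starts, or nearly). Slides along the cabinet's x with about 1.5 N of friction and stays where it is left. 200 mm deep, 249 mm wide, floor 4 mm thick, its top 54 mm above the bench, side and rear rims 7 mm high; the cabinet's y = 0 is its middle. Fully out, it is clear of the cabinet's roof.
- tray_lip (a point): Middle of the top edge of the tray's upright front lip, on its face towards the robot. The lip is aluminium, 8 mm thick, 249 mm wide and 30 mm high, its top 80 mm above the bench; push on its front face to slide the tray in. Fully in, its face is 2 mm inside the front plane, so a hand pushing it must lean back to clear the roof. Axes as the cabinet's.
- plate_top (a point): Centre of the top face of the white perforated plate on the tray's left half: 64 mm across, 5 mm thick, fixed to the tray, top 59 mm above the bench. Moves with the tray. Axes as the cabinet's.
- pan_in (a point): Centre of the inner floor of the blue desiccant pan on the tray's right half, fixed to the tray, 57 mm above the bench. Inside 102 mm (x) by 94 mm (y), walls 3 mm thick, rim 35 mm above this point (92 mm above the bench). Moves with the tray. Axes as the cabinet's.
- door (a joint): Door of the cabinet, rad: 0 = shut, grows as it swings open towards the robot and to the left; starts wide open (1.7 to 2.1) and stays where it is left (hinge friction under 0.1 N m). From about 0.06 to 0.03 rad a sprung roller at the top of the free edge resists with about 5 N at the edge, then it snaps over and holds the door within 0.015 of 0.
- door_hinge (a point): A point on the door's upright hinge line, on the cabinet's front plane, at the left (+y) end of the front, 135 mm up. The clear, white-framed panel is 281 mm wide, 10 mm thick, from 46 to 227 mm above the bench. Its axes turn with the door: y runs from the free edge to the hinge along the panel, x points to the panel's inner side (the panel's inner face is x = 0, its outer face x = -10 mm).
- door_edge (a point): Point on the door's outer face, 20 mm in from its free edge (261 mm from the hinge), 200 mm above the bench. A steel bar handle stands 29 mm off the outer face below it, from 72 to 132 mm above the bench; above 140 mm the outer face is clear to push on. A small strike tongue stands 23 mm off the inner face at the top near the free edge. Axes as door_hinge's.
- beaker: Straight translucent plastic beaker, 78 mm high, 62 mm across, wall 3 mm, base 4 mm, about 80 g, smooth plastic (canisters slide out at about 110 to 120 degrees of tilt); starts upright on the bench with the canisters in it. Origin at the centre of its underside, z up its axis.
- dish0: Closed round specimen dish with clear lid and green pad, a flat disc 55 mm across and 14 mm high, about 30 g; starts flat on the bench. Origin at the centre of its underside, z its axis. 2 to 4 dishes are present.
- dish1: Closed round specimen dish with clear lid and green pad, a flat disc 55 mm across and 14 mm high, about 30 g; starts flat on the bench. Origin at the centre of its underside, z its axis. 2 to 4 dishes are present.
- dish2: Closed round specimen dish with clear lid and green pad, a flat disc 55 mm across and 14 mm high, about 30 g; starts flat on the bench. Origin at the centre of its underside, z its axis. 2 to 4 dishes are present.
- dish3: Closed round specimen dish with clear lid and green pad, a flat disc 55 mm across and 14 mm high, about 30 g; starts flat on the bench. Origin at the centre of its underside, z its axis. 2 to 4 dishes are present.
- can0_mid (a point): Middle of an orange desiccant canister, a rigid cylinder 16 mm across and 18 mm long, about 11 g, z its axis. 5 to 8 canisters are present, all in the beaker at the start, in one or two layers.
- can1_mid (a point): Middle of an orange desiccant canister, a rigid cylinder 16 mm across and 18 mm long, about 11 g, z its axis. 5 to 8 canisters are present, all in the beaker at the start, in one or two layers.
- can2_mid (a point): Middle of an orange desiccant canister, a rigid cylinder 16 mm across and 18 mm long, about 11 g, z its axis. 5 to 8 canisters are present, all in the beaker at the start, in one or two layers.
- can3_mid (a point): Middle of an orange desiccant canister, a rigid cylinder 16 mm across and 18 mm long, about 11 g, z its axis. 5 to 8 canisters are present, all in the beaker at the start, in one or two layers.
- can4_mid (a point): Middle of an orange desiccant canister, a rigid cylinder 16 mm across and 18 mm long, about 11 g, z its axis. 5 to 8 canisters are present, all in the beaker at the start, in one or two layers.
- can5_mid (a point): Middle of an orange desiccant canister, a rigid cylinder 16 mm across and 18 mm long, about 11 g, z its axis. 5 to 8 canisters are present, all in the beaker at the start, in one or two layers.
- can6_mid (a point): Middle of an orange desiccant canister, a rigid cylinder 16 mm across and 18 mm long, about 11 g, z its axis. 5 to 8 canisters are present, all in the beaker at the start, in one or two layers.
- can7_mid (a point): Middle of an orange desiccant canister, a rigid cylinder 16 mm across and 18 mm long, about 11 g, z its axis. 5 to 8 canisters are present, all in the beaker at the start, in one or two layers.
- wash_bottle: Bystander: white bottle with red cap, 60 mm across, 150 mm high. Origin at the centre of its underside.
- slide_box: Bystander: blue box with yellow lid, 87 x 62 mm, 37 mm high. Origin at the centre of its underside.
- tweezer_pot: Bystander: dark steel pot 48 mm across, 70 mm high, tweezers standing in it to 128 mm. Origin at the centre of its underside.

How it is judged:
By the outcome, as a careful person would: the job done as asked, in the order asked, and still so for the second after the job is handed in, with the robot touching nothing.
Of dish0, dish1, dish2, dish3 only 2 to 4 are there at a start; the rules pass over those that are not, and their reading is None.
Of can4, can5, can6, can7 only 1 to 4 are there at a start; the rules pass over those that are not, and their reading is None.
At some moment in a run one of dish0, dish1, dish2, dish3 may be knocked a few centimetres aside while the robot is not near it.
It also fails if it takes over 210 s, if anything falls off the work surface, if the arm or the gripper's body presses on something with over 40 N, if the wrist force passes 120 N, or if a joint passes its speed limit or range.

## Working session

There is one attempt and no reset: what is moved stays moved. The work goes in short steps, Python scripts to look and compute and a tool call to move; the robot and the scene stay as the last step left them, time stands still between calls to the robot, and variables do not carry over. Pictures are saved under pics/ and viewed, at most 14 in all, crops included, and the job is handed in when it is done.

Besides the shell and the picture viewer there is one more tool, called after "Call:" in YAML: its name, and indented under it one key for each argument. drive_tool: Moves the arm, as the interface text tells. Its arguments: {"type":"object","properties":{"commands":{"type":"array"},"gripper":{"type":"number"},"force":{"type":"number"}},"required":["commands"]}

```bash
mkdir -p pics
cat > h.py <<'E'
import numpy as np, cv2
from rig import r
from scipy.spatial.transform import Rotation as R
def snap(tag):
    out={}
    for n in("side","top"):
        d=r.get_image(n); out[n]=d
        cv2.imwrite(f"pics/{tag}_{n}.png",d["frame"][:,:,::-1])
    return out
def proj(d,P):
    P=np.atleast_2d(P); c=(np.c_[P,np.ones(len(P))]@np.array(d["view"]).T)[:,:3]
    s=np.c_[c[:,0]/-c[:,2],-c[:,1]/-c[:,2]]; rr=(s**2).sum(1,keepdims=True)
    s=s*(1+d["k1"]*rr); return s*[d["fx"],d["fy"]]+[d["cx"],d["cy"]]
def ray(d,uv):
    s0=(np.array(uv,float)-[d["cx"],d["cy"]])/[d["fx"],d["fy"]]; s=s0.copy()
    for _ in range(30): s=s0/(1+d["k1"]*(s@s))
    V=np.array(d["view"]); o=-V[:3,:3].T@V[:3,3]; v=V[:3,:3].T@np.array([s[0],-s[1],-1]); return o,v/np.linalg.norm(v)
def atz(d,uv,z):
    o,v=ray(d,uv); return o+v*(z-o[2])/v[2]
def tri(a,ua,b,ub):
    o1,v1=ray(a,ua);o2,v2=ray(b,ub)
    t=np.linalg.lstsq(np.c_[v1,-v2],o2-o1,rcond=None)[0]
    p,q=o1+v1*t[0],o2+v2*t[1]; return (p+q)/2,np.linalg.norm(p-q)
E
python3 - <<'E'
from h import *
o=snap("a")
for n,d in o.items(): print(n,{k:d[k] for k in("fx","fy","cx","cy","k1")},np.round(d["view"],3).tolist())
s=r.sense(); print({k:np.round(v,3).tolist() for k,v in s.items()})
E
```

```text
side {'fx': 607.3705890259777, 'fy': 607.3705890259777, 'cx': 316.85997251585894, 'cy': 234.6134272340713, 'k1': 0.06762192087992336} [[0.933, -0.36, -0.017, -0.591], [0.253, 0.621, 0.742, -0.202], [-0.257, -0.696, 0.67, -1.065], [0.0, 0.0, 0.0, 1.0]]
top {'fx': 433.6931918301451, 'fy': 433.6931918301451, 'cx': 322.12815986584695, 'cy': 239.82402562429377, 'k1': -0.048210418639029425} [[0.012, -1.0, 0.013, -0.079], [0.999, 0.013, 0.049, -0.608], [-0.049, 0.013, 0.999, -1.002], [0.0, 0.0, 0.0, 1.0]]
{'t': 0.1, 'joint_pos': [1.538, 0.359, 0.011, -0.0, -1.224, -0.288], 'dq': [0.001, -0.002, 0.002, 0.001, -0.001, 0.001], 'joint_efforts': [-0.001, -58.416, 29.375, 7.016, 0.01, -0.0], 'position': [0.213, 0.64, 0.226], 'eef_rot': [0.987, -0.16, -0.0, 0.001], 'wrist_force': [0.629, -0.649, 0.445], 'wrist_torque': [0.031, -0.004, -0.005], 'gripper_force': 0.0, 'opening': 0.088}
```

View pics/a_top.png

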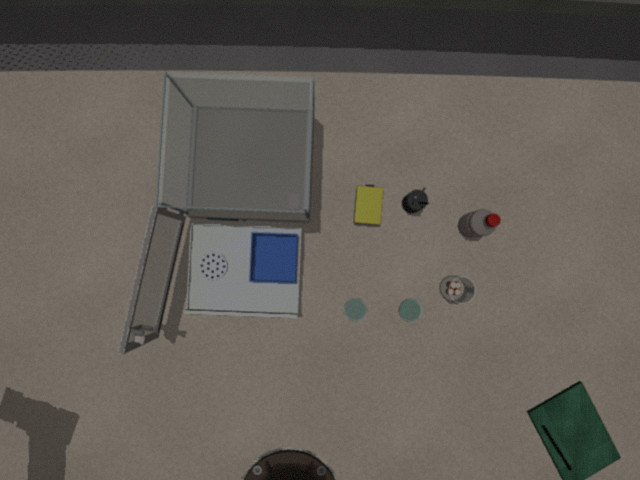

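View pics/a_side.png

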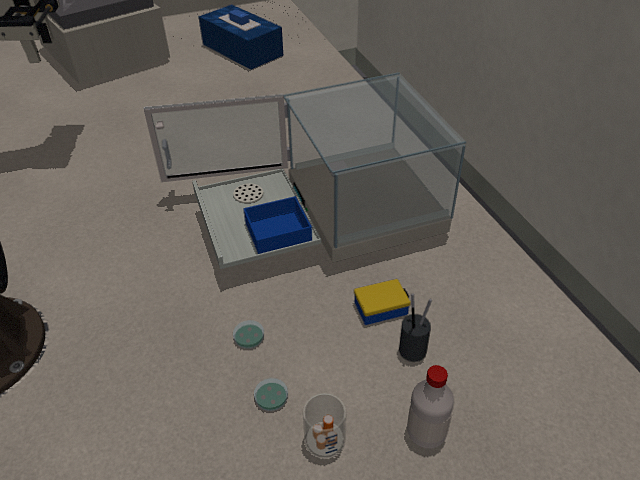

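The top view shows two dishes, at (356,309) and (410,310). The beaker is at (455,289), the plate at (214,266) and the pan at (274,258). In the side view the dishes are at (249,334) and (271,395), the plate at (248,193) and the beaker at (325,427). I'll refine these by segmentation.

```bash
cat >> h.py <<'E'
def dishes(d):
    f=d["frame"]; h=cv2.cvtColor(f,cv2.COLOR_RGB2HSV)
    m=cv2.inRange(h,(70,45,60),(98,255,255)); m=cv2.morphologyEx(m,cv2.MORPH_OPEN,np.ones((3,3)))
    n,l,s,c=cv2.connectedComponentsWithStats(m); return [(c[i].round(1).tolist(),s[i].tolist()) for i in range(1,n) if s[i,4]>60]
E
python3 - <<'E'
from h import *
S,T=r.get_image("side"),r.get_image("top")
print("S",dishes(S));print("T",dishes(T))
def blue(d):
    h=cv2.cvtColor(d["frame"],cv2.COLOR_RGB2HSV); m=cv2.inRange(h,(105,140,40),(125,255,255))
    n,l,s,c=cv2.connectedComponentsWithStats(m); return [(c[i].round(1).tolist(),s[i].tolist()) for i in range(1,n) if s[i,4]>150]
print(blue(S),blue(T))
for nm,a,b in(("d0",(249,334),(356,309)),("d1",(271,395),(410,310)),("plate",(248.5,193),(214,266))):
    p,e=tri(S,a,T,b); print(nm,p.round(4),e.round(4))
# zoom crops
t=T["frame"][200:340,110:320]; t=cv2.resize(t,None,fx=3.8,fy=3.8,interpolation=cv2.INTER_CUBIC); cv2.imwrite("pics/ct.png",t[:,:,::-1])
a=cv2.resize(T["frame"][250:340,330:490],None,fx=5,fy=5,interpolation=cv2.INTER_CUBIC)[:, :400*2]
b=cv2.resize(S["frame"][380:480,220:380],None,fx=5,fy=5,interpolation=cv2.INTER_CUBIC)
cv2.imwrite("pics/cb.png",cv2.resize(np.vstack([a,b]),None,fx=.63,fy=.63)[:,:,::-1])
E
```

```text
S [([248.5, 336.1], [235, 325, 28, 22, 406]), ([270.8, 396.1], [256, 383, 30, 27, 560])]
T [([409.2, 309.5], [400, 300, 19, 20, 228]), ([358.2, 310.1], [353, 303, 12, 16, 96]), ([567.6, 412.2], [542, 386, 41, 49, 813]), ([597.2, 451.3], [585, 423, 25, 53, 578]), ([565.4, 453.1], [559, 445, 13, 19, 92]), ([557.7, 458.4], [552, 449, 13, 20, 89])]
[([245.3, 33.4], [199, 5, 83, 63, 2036]), ([277.5, 224.3], [244, 196, 68, 58, 2712]), ([381.4, 314.5], [355, 298, 54, 27, 392])] [([274.5, 257.6], [250, 234, 47, 49, 1991])]
d0 [ 0.4478 -0.153   0.0127] 0.0007
d1 [ 0.4463 -0.2811  0.0082] 0.0001
plate [0.5454 0.1692 0.062 ] 0.0004
```

View pics/ct.png

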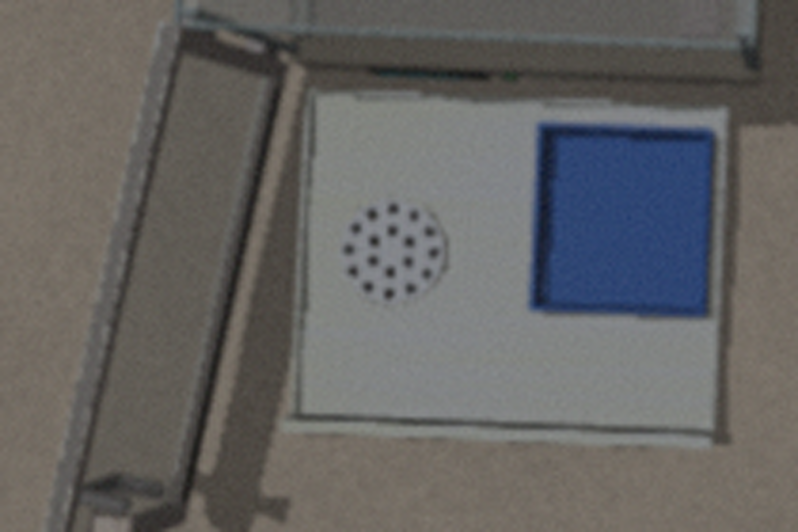

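View pics/cb.png

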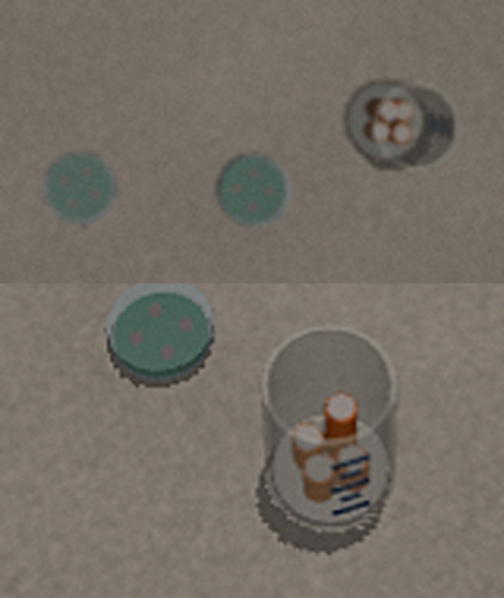

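The crops show the plate centre at top (213.7,266.1). The pan rim corners sit around (274,258), and the lip's front edge runs from (184.7,313.4) to (301.3,316.6). The beaker holds at least four canisters; its rim centre is at about top (452.2,289) and side (325,414).

Run:
```python
from h import *
S,T=r.get_image("side"),r.get_image("top")
ct=lambda x,y:(110+x/3.8,200+y/3.8)
L,Rr=atz(T,ct(284,431),.08),atz(T,ct(727,443),.08)
print("lip",L,Rr,np.linalg.norm(L-Rr),np.degrees(np.arctan2(-(L-Rr)[0],(L-Rr)[1])))
pc=[atz(T,ct(*c),.092) for c in((539,124),(714,129),(709,316),(531,311))]
print("pan",np.round(pc,4).tolist(),np.mean(pc,0),[np.linalg.norm(pc[i]-pc[i-1]).round(4) for i in range(4)])
print("plate",atz(T,ct(394,251),.059))
rc=[atz(T,c,.228) for c in((166,75),(314,79),(309,216),(159,209))]
print("roof",np.round(rc,3).tolist(),[np.linalg.norm(rc[i]-rc[i-1]).round(4) for i in range(4)])
print("hinge/edge",atz(T,(154,207),.227),atz(T,(122.5,351),.227))
print("bk rim",tri(S,(325.1,414.1),T,(452.2,289)), atz(T,(452.2,289),.078),atz(S,(325.1,414.1),.078))
print("bk base",atz(S,(325.1,380+(470-283.5)/3.15),.004))
for c in((355.4,309.4),(410,310)): print("dish",atz(T,c,.012))
for c in((249,335),(271,395)): print("dishS",atz(S,c,.012))
print("d tri",tri(S,(248.5,335),T,(355.4,309.4)),tri(S,(271,395.3),T,(410,310)))
for nm,uvs,uvt in(("bottle cap",(437,374),(493,221)),("box",(383,297),(369,205))): print(nm,tri(S,uvs,T,uvt))
# project models for check
th=np.linspace(0,2*np.pi,40)
P=lambda c,rad,z:np.c_[c[0]+rad*np.cos(th),c[1]+rad*np.sin(th),0*th+z]
b=atz(T,(452.2,289),.078)
for z,rad in((0,.031),(.078,.031)):
    for d in(S,T): q=proj(d,P(b,rad,z)); print("bk",z,q.min(0).round(1),q.max(0).round(1))
```

```text
lip [0.44120034 0.22691384 0.08      ] [ 0.43777067 -0.02768865  0.08      ] 0.2546255880726249 -0.7717666362387613
pan [[0.6189, 0.0817, 0.092], [0.6173, -0.0182, 0.092], [0.5109, -0.0169, 0.092], [0.5125, 0.0842, 0.092]] [0.56492263 0.03272383 0.092     ] [np.float64(0.1064), np.float64(0.0999), np.float64(0.1064), np.float64(0.1011)]
plate [0.54501726 0.17067566 0.059     ]
roof [[0.909, 0.232, 0.228], [0.905, -0.05, 0.228], [0.643, -0.044, 0.228], [0.652, 0.236, 0.228]] [np.float64(0.2572), np.float64(0.2824), np.float64(0.262), np.float64(0.2802)]
hinge/edge [0.65601468 0.24574054 0.227     ] [0.38826222 0.29725018 0.227     ]
bk rim (array([ 0.50189948, -0.36891803,  0.05148087]), np.float64(0.005625431565095923)) [ 0.50084561 -0.35966866  0.078     ] [ 0.49878094 -0.38489118  0.078     ]
bk base [ 0.49941682 -0.38168499  0.004     ]
dish [ 0.44710484 -0.15176562  0.012     ]
dish [ 0.4467804  -0.28030002  0.012     ]
dishS [ 0.44690487 -0.15447915  0.012     ]
dishS [ 0.44570154 -0.28355897  0.012     ]
d tri (array([ 0.44663943, -0.15197615,  0.00922009]), np.float64(0.0003303284730064987)) (array([ 0.4462204 , -0.28124098,  0.00757765]), np.float64(0.00015083337781431733))
bottle cap (array([ 0.64721772, -0.42400451,  0.1481638 ]), np.float64(0.0025971785439216203))
box (array([ 0.69116807, -0.17954622,  0.03451544]), np.float64(0.00204872849978516))
bk 0 [300.6 409.9] [340.8 446.8]
bk 0 [429.2 273.9] [454.8 299.9]
bk 0.078 [298.8 381.1] [341.2 418.4]
bk 0.078 [438.3 274.9] [466.  303.1]
```

```bash
cat >> h.py <<'E'
import json
def down(yaw):  # tool z down, tool y at world angle yaw (rad)
    y=np.array([np.cos(yaw),np.sin(yaw),0]); z=np.array([0,0,-1.]); return R.from_matrix(np.c_[np.cross(y,z),y,z])
def log(show=True):
    s=r.sense(); json.dump({k:np.array(v).tolist() for k,v in s.items()},open("log.jsonl","a")); open("log.jsonl","a").write("\n")
    if show: print("t",round(s["t"],1),"p",np.round(s["position"],4),"q",np.round(s["joint_pos"],2),"F",np.round(s["wrist_force"],1),"open",round(s["opening"],4),"g",s["gripper_force"])
    return s
def go(*targets):  # chain of (pos,R): print the command row for each
    s=r.sense(); p,Q=np.array(s["position"]),R.from_quat(s["eef_rot"])
    for P,Q2 in targets:
        print("cmd",(Q.inv().apply(np.array(P)-p)/.25).round(3).tolist(),((Q.inv()*Q2).as_rotvec()/(np.pi/2)).round(3).tolist()); p,Q=np.array(P),Q2
E
python3 - <<'E'
from h import *
s=log()
D=down(np.pi-.0135)
cur=R.from_quat(s["eef_rot"])
go(((.213,.641,.32),cur),((.36,.42,.32),down(-1.89+(-1.238+0)*.0)),((.447,.2,.32),D),((.447,-.152,.30),D),((.447,-.152,.10),D),((.447,-.152,.003),D))
E
```

```text
t 0.3 p [0.2129 0.6404 0.2263] q [ 1.54  0.36  0.01 -0.   -1.22 -0.29] F [-0.  -0.6  0.4] open 0.0874 g 0.0
cmd [-0.0, -0.002, -0.375] [0.0, 0.0, 0.0]
cmd [0.837, 0.653, 0.0] [0.0, -0.0, -0.001]
cmd [0.607, 0.726, 0.0] [-0.0, -0.0, 0.805]
cmd [1.408, -0.019, 0.08] [0.0, 0.0, 0.0]
cmd [0.0, 0.0, 0.8] [0.0, 0.0, 0.0]
cmd [0.0, 0.0, 0.388] [0.0, 0.0, 0.0]
```

Call:
drive_tool:
  commands:
    - [0,0,-0.37,0,0,0]
    - [0,0,-0.37,0,0,0]
    - [0,0,-0.37,0,0,0]
    - [0,0,-0.37,0,0,0]
    - [0,0,-0.37,0,0,0]
    - [0,0,-0.37,0,0,0]
    - [0,0,-0.37,0,0,0]
    - [0,0,-0.37,0,0,0]
    - [0,0,-0.37,0,0,0]
    - [0,0,-0.37,0,0,0]
  gripper: 1
  force: 15

```text
t: 1.13
position: [0.2129, 0.6404, 0.3185]
eef_rot: [0.987, -0.16, 0.0, 0.0]
wrist_force: [0.6, 0.0, 0.2]
opening: 0.0872
gripper_force: 0.0
```

Call:
drive_tool:
  commands:
    - [0.1,0.08,0,0,0,0]
    - [0.2,0.16,0,0,0,0]
    - [0.3,0.24,0,0,0,0]
    - [0.42,0.33,0,0,0,0]
    - [0.54,0.42,0,0,0,0]
    - [0.66,0.51,0,0,0,0]
    - [0.76,0.6,0,0,0,0]
    - [0.84,0.65,0,0,0,0]
    - [0.84,0.65,0,0,0,0]
    - [0.84,0.65,0,0,0,0]

```text
t: 1.97
position: [0.3616, 0.4192, 0.3194]
eef_rot: [0.987, -0.161, 0.0, -0.0]
wrist_force: [0.2, -0.2, 1.1]
opening: 0.0875
gripper_force: 0.0
```

Call:
drive_tool:
  commands:
    - [0.08,0.1,0,0,0,0.08]
    - [0.16,0.2,0,0,0,0.16]
    - [0.24,0.3,0,0,0,0.24]
    - [0.32,0.4,0,0,0,0.32]
    - [0.4,0.5,0,0,0,0.4]
    - [0.48,0.58,0,0,0,0.48]
    - [0.54,0.66,0,0,0,0.56]
    - [0.6,0.72,0,0,0,0.64]
    - [0.6,0.72,0,0,0,0.72]
    - [0.6,0.72,0,0,0,0.8]

```text
t: 2.8
position: [0.4468, 0.2018, 0.319]
eef_rot: [-0.705, 0.71, 0.0, -0.0]
wrist_force: [0.3, 0.4, -0.7]
opening: 0.0875
gripper_force: 0.0
```

Run:
```python
from h import *
log()
D=down(np.pi-.0135)
go(((.447,0,.30),D),((.447,-.152,.10),D),((.447,-.152,.003),D))
```

```text
t 2.8 p [0.4468 0.2018 0.319 ] q [ 0.83 -0.   -0.23 -0.   -1.35 -0.83] F [ 0.3  0.4 -0.7] open 0.0875 g 0.0
cmd [0.807, -0.007, 0.076] [0.0, -0.0, 0.004]
cmd [0.608, -0.008, 0.8] [0.0, 0.0, 0.0]
cmd [0.0, 0.0, 0.388] [0.0, 0.0, 0.0]
```

Call:
drive_tool:
  commands:
    - [0.1,0,0.01,0,0,0]
    - [0.2,0,0.02,0,0,0]
    - [0.3,0,0.03,0,0,0]
    - [0.4,0,0.04,0,0,0]
    - [0.5,0,0.05,0,0,0]
    - [0.6,0,0.06,0,0,0]
    - [0.7,0,0.07,0,0,0]
    - [0.81,0,0.08,0,0,0]
    - [0.81,0,0.08,0,0,0]
    - [0.81,0,0.08,0,0,0]

```text
t: 3.63
position: [0.4466, -0.0008, 0.2989]
eef_rot: [-0.707, 0.708, 0.0, -0.0]
wrist_force: [0.0, -0.2, -0.0]
opening: 0.0877
gripper_force: 0.0
```

Call:
drive_tool:
  commands:
    - [0.08,0,0.1,0,0,0]
    - [0.16,0,0.2,0,0,0]
    - [0.24,0,0.3,0,0,0]
    - [0.32,0,0.4,0,0,0]
    - [0.4,0,0.5,0,0,0]
    - [0.5,0,0.6,0,0,0]
    - [0.56,0,0.7,0,0,0]
    - [0.6,0,0.8,0,0,0]
    - [0.61,0,0.8,0,0,0]
    - [0.61,0,0.8,0,0,0]

```text
t: 4.47
position: [0.4463, -0.1527, 0.0983]
eef_rot: [0.707, -0.707, -0.001, 0.001]
wrist_force: [-0.9, 0.4, 0.4]
opening: 0.0877
gripper_force: 0.0
```

Run:
```python
from h import *
log()
T=r.get_image("top"); S=r.get_image("side"); cv2.imwrite("pics/b.png",np.vstack([T["frame"][230:390,300:500],S["frame"][300:460,180:380]])[:,:,::-1])
print(dishes(T)[:3],dishes(S))
D=down(np.pi-.0135)
go(((.447,-.152,.003),D))
```

```text
t 4.5 p [ 0.4463 -0.1527  0.0983] q [ 0.09  0.16 -0.6   0.   -0.82 -0.09] F [-0.9  0.4  0.4] open 0.0877 g 0.0
[([410.5, 308.4], [401, 301, 18, 18, 159]), ([575.7, 433.6], [532, 384, 86, 96, 4495])] [([248.4, 335.9], [235, 325, 27, 22, 410]), ([270.8, 396.2], [256, 383, 30, 27, 561])]
cmd [-0.001, 0.004, 0.389] [-0.001, -0.0, 0.009]
```

Call:
drive_tool:
  commands:
    - [0,0,0.05,0,0,0.003]
    - [0,0,0.1,0,0,0.006]
    - [0,0.004,0.15,0,0,0.009]
    - [0,0.004,0.2,0,0,0.009]
    - [0,0.004,0.25,0,0,0.009]
    - [0,0.004,0.3,0,0,0.009]
    - [0,0.004,0.34,0,0,0.009]
    - [0,0.004,0.375,0,0,0.009]
    - [0,0.004,0.375,0,0,0.009]
    - [0,0.004,0.375,0,0,0.009]

```text
t: 5.4
position: [0.4463, -0.1525, 0.006]
eef_rot: [-0.702, 0.712, -0.0, 0.0]
wrist_force: [0.1, -0.2, -0.4]
opening: 0.0874
gripper_force: 0.0
```

Call:
drive_tool:
  commands:
    - [0,0,0,0,0,0]
    - [0,0,0,0,0,0]
    - [0,0,0,0,0,0]
    - [0,0,0,0,0,0]
    - [0,0,0,0,0,0]
    - [0,0,0,0,0,0]
    - [0,0,0,0,0,0]
    - [0,0,0,0,0,0]
    - [0,0,0,0,0,0]
    - [0,0,0,0,0,0]
  gripper: 0.5
  force: 12

```text
t: 6.23
position: [0.4456, -0.1531, 0.0055]
eef_rot: [-0.702, 0.712, -0.0, 0.0]
wrist_force: [-0.9, 0.1, 4.7]
opening: 0.0547
gripper_force: 12.0
```

Run:
```python
from h import *
log()
D=down(np.pi-.0135); k=r.sense()['position']
go(((k[0],k[1],.15),D),((.50,0,.22),D),((.545,.1707,.22),D),((.545,.1707,k[2]+.0615),D))
```

```text
t 6.2 p [ 0.4456 -0.1531  0.0055] q [ 0.09  0.3  -0.7   0.   -0.57 -0.1 ] F [-0.9  0.1  4.7] open 0.0547 g 12.000374346971512
cmd [0.0, -0.0, -0.578] [-0.0, -0.0, -0.0]
cmd [-0.615, -0.209, -0.28] [0.0, 0.0, 0.0]
cmd [-0.685, -0.171, 0.0] [0.0, 0.0, 0.0]
cmd [0.0, 0.0, 0.612] [0.0, 0.0, 0.0]
```

Call:
drive_tool:
  commands:
    - [0,0,-0.06,0,0,0]
    - [0,0,-0.12,0,0,0]
    - [0,0,-0.2,0,0,0]
    - [0,0,-0.28,0,0,0]
    - [0,0,-0.36,0,0,0]
    - [0,0,-0.44,0,0,0]
    - [0,0,-0.52,0,0,0]
    - [0,0,-0.58,0,0,0]
    - [0,0,-0.58,0,0,0]
    - [0,0,-0.58,0,0,0]

```text
t: 7.07
position: [0.4457, -0.1529, 0.1507]
eef_rot: [-0.702, 0.712, -0.0, 0.001]
wrist_force: [-0.1, 0.9, -1.9]
opening: 0.0544
gripper_force: 12.0
```

Call:
drive_tool:
  commands:
    - [-0.08,-0.03,-0.04,0,0,0]
    - [-0.16,-0.06,-0.08,0,0,0]
    - [-0.24,-0.09,-0.12,0,0,0]
    - [-0.32,-0.12,-0.16,0,0,0]
    - [-0.4,-0.15,-0.2,0,0,0]
    - [-0.48,-0.17,-0.24,0,0,0]
    - [-0.55,-0.19,-0.27,0,0,0]
    - [-0.6,-0.21,-0.28,0,0,0]
    - [-0.615,-0.21,-0.28,0,0,0]
    - [-0.615,-0.21,-0.28,0,0,0]

```text
t: 7.9
position: [0.4998, 0.0006, 0.219]
eef_rot: [-0.702, 0.712, 0.001, -0.001]
wrist_force: [-0.3, -0.4, -0.8]
opening: 0.0547
gripper_force: 12.0
```

Call:
drive_tool:
  commands:
    - [-0.08,-0.02,0,0,0,0]
    - [-0.16,-0.04,0,0,0,0]
    - [-0.25,-0.06,0,0,0,0]
    - [-0.34,-0.08,0,0,0,0]
    - [-0.43,-0.1,0,0,0,0]
    - [-0.52,-0.12,0,0,0,0]
    - [-0.6,-0.15,0,0,0,0]
    - [-0.66,-0.165,0,0,0,0]
    - [-0.685,-0.171,0,0,0,0]
    - [-0.685,-0.171,0,0,0,0]

```text
t: 8.73
position: [0.5452, 0.1709, 0.2193]
eef_rot: [-0.702, 0.712, 0.0, -0.001]
wrist_force: [-0.8, -0.3, -0.3]
opening: 0.0545
gripper_force: 12.0
```

Run:
```python
from h import *
log()
T=r.get_image("top"); S=r.get_image("side"); cv2.imwrite("pics/c.png",np.vstack([cv2.resize(T["frame"][180:330,100:320],None,fx=2,fy=2),cv2.resize(S["frame"][80:230,140:360],None,fx=2,fy=2)])[:,:,::-1])
D=down(np.pi-.0135)
go(((.545,.1707,.10),D),((.545,.1707,.0655),D))
```

```text
t 8.7 p [0.5452 0.1709 0.2193] q [ 0.65  0.2  -0.23 -0.   -1.15 -0.66] F [-0.8 -0.3 -0.3] open 0.0545 g 12.000098526477814
cmd [-0.004, -0.001, 0.479] [0.001, -0.0, -0.001]
cmd [0.0, 0.0, 0.138] [0.0, 0.0, 0.0]
```

View pics/c.png

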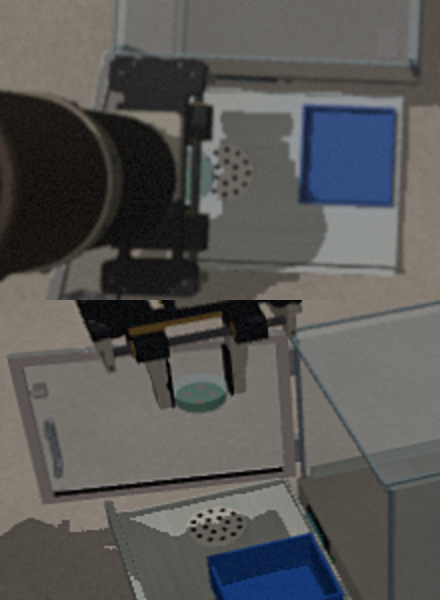

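The dish is level in the grip. The body's front end, at crop row 58, just clears the roof edge at about row 53. I'll descend slowly.

Call:
drive_tool:
  commands:
    - [0,0,0.05,0,0,0]
    - [0,0,0.1,0,0,0]
    - [0,0,0.15,0,0,0]
    - [0,0,0.21,0,0,0]
    - [0,0,0.27,0,0,0]
    - [0,0,0.33,0,0,0]
    - [0,0,0.39,0,0,0]
    - [0,0,0.44,0,0,0]
    - [0,0,0.47,0,0,0]
    - [0,0,0.48,0,0,0]

```text
t: 9.67
position: [0.5445, 0.1693, 0.0992]
eef_rot: [-0.702, 0.712, 0.0, -0.001]
wrist_force: [-0.4, -0.4, -0.1]
opening: 0.0544
gripper_force: 12.0
```

Call:
drive_tool:
  commands:
    - [0,0,0.02,0,0,0]
    - [0,0,0.04,0,0,0]
    - [0,0,0.06,0,0,0]
    - [0,0,0.08,0,0,0]
    - [0,0,0.1,0,0,0]
    - [0,0,0.115,0,0,0]
    - [0,0,0.128,0,0,0]
    - [0,0,0.133,0,0,0]
    - [0,0,0.135,0,0,0]
    - [0,0,0.135,0,0,0]

```text
t: 10.5
position: [0.5454, 0.1706, 0.0665]
eef_rot: [-0.702, 0.712, -0.0, -0.0]
wrist_force: [-0.4, -0.1, 0.8]
opening: 0.0545
gripper_force: 12.0
```

Run:
```python
from h import *
log()
```

```text
t 10.5 p [0.5454 0.1706 0.0665] q [ 0.65  0.34 -0.42  0.   -0.81 -0.66] F [-0.4 -0.1  0.8] open 0.0545 g 11.99998453259468
```

Call:
drive_tool:
  commands:
    - [0,0,0.003,0,0,0]
    - [0,0,0.006,0,0,0]
    - [0,0,0.008,0,0,0]
    - [0,0,0.008,0,0,0]
    - [0,0,0.008,0,0,0]
    - [0,0,0.008,0,0,0]
    - [0,0,0.008,0,0,0]
    - [0,0,0.008,0,0,0]
    - [0,0,0.008,0,0,0]
    - [0,0,0.008,0,0,0]

```text
t: 11.33
position: [0.5454, 0.1706, 0.0646]
eef_rot: [-0.702, 0.712, -0.0, 0.0]
wrist_force: [-1.4, 1.0, 0.1]
opening: 0.0543
gripper_force: 12.0
```

Call:
drive_tool:
  commands:
    - [0,0,0,0,0,0]
    - [0,0,0,0,0,0]
    - [0,0,0,0,0,0]
    - [0,0,0,0,0,0]
    - [0,0,0,0,0,0]
    - [0,0,0,0,0,0]
    - [0,0,-0.02,0,0,0]
    - [0,0,-0.05,0,0,0]
    - [0,0,-0.1,0,0,0]
    - [0,0,-0.15,0,0,0]
  gripper: 0.78

```text
t: 12.17
position: [0.5453, 0.1705, 0.103]
eef_rot: [-0.702, 0.712, -0.0, -0.0]
wrist_force: [0.6, -0.2, -0.1]
opening: 0.0683
gripper_force: 0.0
```

Call:
drive_tool:
  commands:
    - [0,0,-0.12,0,0,0]
    - [0,0,-0.24,0,0,0]
    - [0,0,-0.36,0,0,0]
    - [0,0,-0.48,0,0,0]
    - [0.1,0.05,-0.48,0,0,0]
    - [0.25,0.1,-0.48,0,0,0]
    - [0.4,0.15,-0.48,0,0,0]
    - [0.55,0.17,-0.48,0,0,0]
    - [0.68,0.17,-0.48,0,0,0]
    - [0.68,0.17,-0.48,0,0,0]

```text
t: 13.0
position: [0.4994, -0.0027, 0.2234]
eef_rot: [-0.701, 0.713, -0.0, 0.0]
wrist_force: [0.1, -0.2, -0.1]
opening: 0.0686
gripper_force: 0.0
```

Run:
```python
from h import *
log()
T=r.get_image("top"); S=r.get_image("side"); print(dishes(T)[:3],dishes(S))
D=down(np.pi-.0135)
go(((.4463,-.2,.22),D),((.4463,-.281,.10),D),((.4463,-.281,.0055),D))
cv2.imwrite("pics/d.png",np.vstack([cv2.resize(T["frame"][200:350,120:340],None,fx=2.5,fy=2.5),cv2.resize(S["frame"][150:240,180:400],None,fx=2.5,fy=2.5)])[:,:,::-1])
```

```text
t 13.0 p [ 0.4994 -0.0027  0.2234] q [ 0.39  0.07 -0.37  0.   -1.13 -0.41] F [ 0.1 -0.2 -0.1] open 0.0686 g 0.0
[([409.5, 309.7], [401, 301, 18, 19, 207]), ([575.6, 433.5], [531, 384, 87, 96, 4468])] [([247.4, 191.7], [236, 184, 23, 15, 229]), ([270.9, 396.2], [256, 383, 30, 27, 560])]
cmd [0.804, 0.203, 0.012] [-0.001, 0.0, -0.002]
cmd [0.324, -0.004, 0.48] [0.0, 0.0, 0.0]
cmd [0.0, 0.0, 0.378] [0.0, 0.0, 0.0]
```

View pics/d.png

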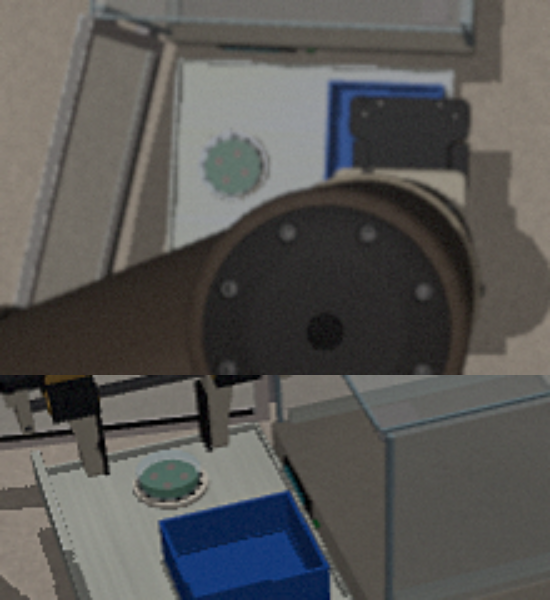

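Dish 1 is flat on the plate and centred, at top (212.8,265.6). Now the second dish.

Call:
drive_tool:
  commands:
    - [0.1,0.03,0,0,0,0]
    - [0.2,0.05,0,0,0,0]
    - [0.3,0.08,0,0,0,0]
    - [0.42,0.1,0,0,0,0]
    - [0.54,0.13,0,0,0,0]
    - [0.66,0.16,0,0,0,0]
    - [0.76,0.19,0.05,0,0,0]
    - [0.86,0.2,0.12,0,0,0]
    - [0.98,0.2,0.2,0,0,0]
    - [1,0.2,0.24,0,0,0]
  gripper: 1

```text
t: 13.93
position: [0.4465, -0.2498, 0.1603]
eef_rot: [-0.702, 0.712, 0.001, -0.001]
wrist_force: [0.6, 0.1, -0.1]
opening: 0.0874
gripper_force: 0.0
```

Run:
```python
from h import *
log()
D=down(np.pi-.0135)
go(((.4463,-.281,.0055),D))
```

```text
t 13.9 p [ 0.4465 -0.2498  0.1603] q [-0.13  0.15 -0.44 -0.   -0.99  0.11] F [ 0.6  0.1 -0.1] open 0.0874 g 0.0
cmd [0.125, -0.002, 0.619] [0.001, 0.0, -0.001]
```

Call:
drive_tool:
  commands:
    - [0.03,0,0.07,0,0,0]
    - [0.06,0,0.15,0,0,0]
    - [0.1,0,0.23,0,0,0]
    - [0.125,0,0.32,0,0,0]
    - [0.125,0,0.4,0,0,0]
    - [0.125,0,0.48,0,0,0]
    - [0.125,0,0.55,0,0,0]
    - [0.125,0,0.6,0,0,0]
    - [0.125,0,0.62,0,0,0]
    - [0.125,0,0.62,0,0,0]

```text
t: 14.77
position: [0.4465, -0.2784, 0.0061]
eef_rot: [-0.702, 0.712, 0.001, -0.001]
wrist_force: [0.3, 0.4, 0.6]
opening: 0.0874
gripper_force: 0.0
```

Call:
drive_tool:
  commands:
    - [0,0,0,0,0,0]
    - [0,0,0,0,0,0]
    - [0,0,0,0,0,0]
    - [0,0,0,0,0,0]
    - [0,0,0,0,0,0]
    - [0,0,0,0,0,0]
    - [0,0,0,0,0,0]
    - [0,0,0,0,0,0]
    - [0,0,0,0,0,0]
    - [0,0,0,0,0,0]
  gripper: 0.5
  force: 12

```text
t: 15.6
position: [0.4467, -0.2794, 0.0075]
eef_rot: [-0.702, 0.712, -0.0, 0.0]
wrist_force: [-1.3, 0.7, 5.7]
opening: 0.0545
gripper_force: 12.0
```

Call:
drive_tool:
  commands:
    - [0,0,-0.08,0,0,0]
    - [0,0,-0.16,0,0,0]
    - [0,0,-0.25,0,0,0]
    - [0,0,-0.34,0,0,0]
    - [0,0,-0.44,0,0,0]
    - [0,0,-0.54,0,0,0]
    - [0,0,-0.64,0,0,0]
    - [0,0,-0.74,0,0,0]
    - [0,0,-0.84,0,0,0]
    - [0,0,-0.84,0,0,0]

```text
t: 16.43
position: [0.4487, -0.2804, 0.2222]
eef_rot: [-0.702, 0.712, -0.004, 0.001]
wrist_force: [0.7, 0.3, 0.2]
opening: 0.0546
gripper_force: 12.0
```

Run:
```python
from h import *
log()
D=down(np.pi-.0135)
go(((.4463,-.05,.23),D),((.545,.1707,.23),D),((.545,.1707,.079),D))
```

```text
t 16.4 p [ 0.4487 -0.2804  0.2222] q [-0.19  0.12 -0.32  0.   -1.13  0.17] F [0.7 0.3 0.2] open 0.0546 g 12.00008288025856
cmd [-0.921, 0.022, -0.034] [-0.005, -0.002, 0.0]
cmd [-0.888, -0.383, 0.0] [0.0, 0.0, 0.0]
cmd [0.0, 0.0, 0.604] [0.0, 0.0, 0.0]
```

Call:
drive_tool:
  commands:
    - [-0.1,0,0,0,0,0]
    - [-0.2,0,0,0,0,0]
    - [-0.31,0,0,0,0,0]
    - [-0.42,0,0,0,0,0]
    - [-0.53,0,-0.02,0,0,0]
    - [-0.65,0,-0.03,0,0,0]
    - [-0.76,0,-0.03,0,0,0]
    - [-0.86,0.02,-0.03,0,0,0]
    - [-0.92,0.02,-0.03,0,0,0]
    - [-0.92,0.02,-0.03,0,0,0]

```text
t: 17.27
position: [0.4445, -0.0471, 0.2245]
eef_rot: [-0.703, 0.711, 0.0, 0.0]
wrist_force: [0.6, -0.4, -0.8]
opening: 0.0544
gripper_force: 12.0
```

Call:
drive_tool:
  commands:
    - [-0.1,-0.05,0,0,0,0]
    - [-0.2,-0.1,0,0,0,0]
    - [-0.31,-0.15,0,0,0,0]
    - [-0.42,-0.2,0,0,0,0]
    - [-0.53,-0.25,0,0,0,0]
    - [-0.64,-0.3,0,0,0,0]
    - [-0.74,-0.34,0,0,0,0]
    - [-0.83,-0.37,0,0,0,0]
    - [-0.89,-0.38,0,0,0,0]
    - [-0.89,-0.38,0,0,0,0]

```text
t: 18.1
position: [0.5434, 0.1738, 0.2236]
eef_rot: [-0.703, 0.712, 0.0, -0.001]
wrist_force: [-0.7, 0.3, -0.7]
opening: 0.0543
gripper_force: 12.0
```

Run:
```python
from h import *
log()
S=r.get_image("side"); print(dishes(S))
D=down(np.pi-.0135)
go(((.545,.1707,.084),D))
```

```text
t 18.1 p [0.5434 0.1738 0.2236] q [ 0.65  0.19 -0.23 -0.   -1.15 -0.67] F [-0.7  0.3 -0.7] open 0.0543 g 12.000174522399902
[([238.6, 127.9], [227, 121, 24, 14, 219]), ([247.4, 191.6], [236, 184, 23, 15, 225])]
cmd [0.007, -0.01, 0.559] [0.001, -0.0, 0.0]
```

Call:
drive_tool:
  commands:
    - [0,0,0.05,0,0,0]
    - [0,0,0.11,0,0,0]
    - [0,0,0.18,0,0,0]
    - [0,0,0.25,0,0,0]
    - [0,0,0.32,0,0,0]
    - [0,0,0.39,0,0,0]
    - [0,0,0.45,0,0,0]
    - [0,0,0.5,0,0,0]
    - [0,0,0.5,0,0,0]
    - [0,0,0.5,0,0,0]

```text
t: 18.98
position: [0.5424, 0.1707, 0.0994]
eef_rot: [-0.702, 0.712, 0.0, -0.001]
wrist_force: [-0.4, 0.3, 0.2]
opening: 0.0539
gripper_force: 12.0
```

Run:
```python
from h import *
log(); T=r.get_image("top"); log(); log()
D=down(np.pi-.0135)
go(((.545,.1707,.0805),D))
```

```text
t 19.0 p [0.5424 0.1707 0.0994] q [ 0.65  0.3  -0.39  0.   -0.88 -0.66] F [-0.4  0.3  0.2] open 0.0539 g 11.99994832277298
t 19.0 p [0.543  0.1712 0.1002] q [ 0.65  0.3  -0.39  0.   -0.88 -0.66] F [ 0.   0.8 -0.4] open 0.054 g 11.999965757131577
t 19.0 p [0.543  0.1712 0.1002] q [ 0.65  0.3  -0.39  0.   -0.88 -0.66] F [ 0.   0.8 -0.4] open 0.054 g 11.999965757131577
cmd [0.002, -0.008, 0.079] [-0.0, -0.0, -0.001]
```

Call:
drive_tool:
  commands:
    - [0,-0.008,0.01,0,0,0]
    - [0,-0.008,0.02,0,0,0]
    - [0,-0.008,0.03,0,0,0]
    - [0,-0.008,0.04,0,0,0]
    - [0,-0.008,0.05,0,0,0]
    - [0,-0.008,0.06,0,0,0]
    - [0,-0.008,0.07,0,0,0]
    - [0,-0.008,0.077,0,0,0]
    - [0,-0.008,0.08,0,0,0]
    - [0,-0.008,0.08,0,0,0]

```text
t: 19.87
position: [0.5456, 0.1719, 0.0804]
eef_rot: [-0.702, 0.712, -0.001, 0.0]
wrist_force: [0.4, -2.2, 6.1]
opening: 0.0545
gripper_force: 12.0
```

Call:
drive_tool:
  commands:
    - [0,0,0,0,0,0]
    - [0,0,0,0,0,0]
    - [0,0,0,0,0,0]
    - [0,0,0,0,0,0]
    - [0,0,0,0,0,0]
    - [0,0,0,0,0,0]
    - [0,0,-0.02,0,0,0]
    - [0,0,-0.05,0,0,0]
    - [0,0,-0.1,0,0,0]
    - [0,0,-0.15,0,0,0]
  gripper: 0.78

```text
t: 20.7
position: [0.5448, 0.1718, 0.118]
eef_rot: [-0.702, 0.712, -0.0, -0.0]
wrist_force: [0.7, 0.9, 0.5]
opening: 0.0683
gripper_force: 0.0
```

Call:
drive_tool:
  commands:
    - [0,0,-0.12,0,0,0]
    - [0,0,-0.24,0,0,0]
    - [0,0,-0.36,0,0,0]
    - [0,0,-0.48,0,0,0]
    - [0.1,0.05,-0.48,0,0,0]
    - [0.25,0.1,-0.48,0,0,0]
    - [0.4,0.15,-0.48,0,0,0]
    - [0.55,0.17,-0.48,0,0,0]
    - [0.68,0.17,-0.48,0,0,0]
    - [0.68,0.17,-0.48,0,0,0]

```text
t: 21.53
position: [0.4989, -0.0015, 0.2384]
eef_rot: [-0.701, 0.713, -0.0, 0.0]
wrist_force: [-0.1, 0.0, -0.5]
opening: 0.0685
gripper_force: 0.0
```

Run:
```python
from h import *
log()
T=r.get_image("top"); S=r.get_image("side"); print(dishes(T)[:3],dishes(S))
a=cv2.resize(T["frame"][230:300,170:290],None,fx=4,fy=4,interpolation=cv2.INTER_CUBIC)
b=cv2.resize(S["frame"][160:240,190:310],None,fx=4,fy=4,interpolation=cv2.INTER_CUBIC)
cv2.imwrite("pics/e.png",cv2.resize(np.vstack([a,b]),None,fx=.99,fy=.99)[:,:,::-1])
```

```text
t 21.5 p [ 0.4989 -0.0015  0.2384] q [ 0.39  0.06 -0.35  0.   -1.16 -0.41] F [-0.1  0.  -0.5] open 0.0685 g 0.0
[([575.6, 433.4], [532, 384, 85, 96, 4451])] [([247.0, 189.8], [236, 180, 23, 19, 310])]
```

View pics/e.png

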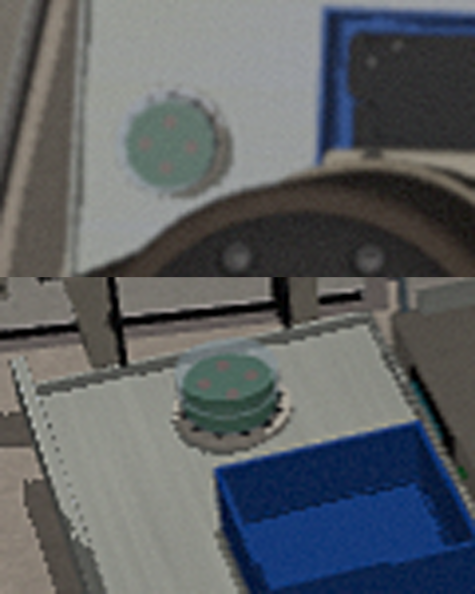

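The two dishes are stacked flat and centred on the plate. For the pour I need the wrist kinematics, so I'll log some tilted poses in free air.

Call:
drive_tool:
  commands:
    - [0.1,0,-0.03,0,0.04,0]
    - [0.2,0.05,-0.06,0,0.08,0]
    - [0.3,0.1,-0.1,0,0.12,0]
    - [0.4,0.15,-0.15,0,0.16,0]
    - [0.5,0.2,-0.2,0,0.2,0]
    - [0.6,0.2,-0.25,0,0.24,0]
    - [0.7,0.2,-0.25,0,0.28,0]
    - [0.8,0.2,-0.25,0,0.32,0]
    - [0.8,0.2,-0.25,0,0.36,0]
    - [0.8,0.2,-0.25,0,0.4,0]
  gripper: 1

```text
t: 22.47
position: [0.4474, -0.1969, 0.3003]
eef_rot: [-0.667, 0.677, -0.219, -0.22]
wrist_force: [0.3, -1.0, 0.5]
opening: 0.0875
gripper_force: 0.0
```

Run:
```python
from h import *
log()
```

```text
t 22.5 p [ 0.4474 -0.1969  0.3003] q [ 0.42 -0.02 -0.67  0.6  -1.27 -0.72] F [ 0.3 -1.   0.5] open 0.0875 g 0.0
```

Call:
drive_tool:
  commands:
    - [0,0,0,-0.04,0,0]
    - [0,0,0,-0.08,0,0]
    - [0,0,0,-0.12,0,0]
    - [0,0,0,-0.16,0,0]
    - [0,0,0,-0.2,0,0]
    - [0,0,0,-0.24,0,0]
    - [0,0,0,-0.28,0,0.05]
    - [0,0,0,-0.32,0,0.1]
    - [0,0,0,-0.36,0,0.15]
    - [0,0,0,-0.4,0,0.2]

```text
t: 23.3
position: [0.4482, -0.1954, 0.2995]
eef_rot: [-0.454, 0.806, -0.029, -0.379]
wrist_force: [0.4, -0.9, -0.4]
opening: 0.0878
gripper_force: 0.0
```

```bash
cat > kin.py <<'E'
import numpy as np, json
from scipy.spatial.transform import Rotation as R
from scipy.optimize import least_squares
def fk(q,p):
    a1,b,d1,L2,a3,L4,w,Lt,ox,oy,psi=p
    A=R.from_euler("z",q[0]); x=np.array([a1,b,d1])+L2*np.array([np.sin(q[1]),0,np.cos(q[1])])
    F=R.from_euler("y",q[1]-q[2])             # forearm frame: x along forearm
    x=x+F.apply([0,0,a3])+F.apply([L4,0,0])
    W=F*R.from_euler("x",q[3])*R.from_euler("y",-q[4]); W6=W*R.from_euler("x",q[5])
    x=x+W.apply([0,w,0])+W6.apply([Lt,oy,ox])
    # tool z = W x ; constant tool orientation
    T=W6*R.from_matrix(np.array([[0,0,1],[0,1,0],[-1,0,0.]]))*R.from_euler("z",psi)
    return A.apply(x),A*T
def data():
    return [json.loads(l) for l in open("log.jsonl") if l.strip()]
def fit():
    D=data()
    def res(p):
        e=[]
        for s in D:
            x,T=fk(s["joint_pos"],p); e+=list((x-s["position"])*1000)+list((T.inv()*R.from_quat(s["eef_rot"])).as_rotvec()*300)
        return np.array(e+list(np.array(p[8:10])*10))
    best=None
    for psi in(0,1.57,3.14,-1.57):
        f=least_squares(res,[0,-.19,.35,.35,0,.4,0,.3,0,0,psi],loss="soft_l1")
        if best is None or f.cost<best.cost: best=f
    return best,res
E
python3 - <<'E'
from h import *
log()
from kin import *
b,res=fit(); print(b.cost,b.x.round(4)); print(res(b.x)[:-2].reshape(-1,6).round(1))
np.save("kin.npy",b.x)
E
```

```text
t 23.3 p [ 0.4482 -0.1954  0.2995] q [ 0.21  0.37 -0.16  0.27 -1.77 -0.8 ] F [ 0.4 -0.9 -0.4] open 0.0878 g 0.0
3685.8030001970737 [ 4.000e-04 -4.836e-01 -2.080e-02  5.981e-01  7.000e-04  4.635e-01
  2.908e-01  1.557e-01  2.000e-04  7.000e-04 -5.260e-01]
[[ 2.000e-01 -5.000e-01  2.000e-01 -0.000e+00 -0.000e+00 -1.406e+02]
 [ 4.000e-01 -1.000e-01 -0.000e+00 -0.000e+00 -0.000e+00  1.867e+02]
 [ 1.200e+00 -0.000e+00 -1.000e-01  0.000e+00  1.000e-01 -2.600e+02]
 [ 1.000e-01 -2.000e-01 -1.000e-01  0.000e+00  0.000e+00 -2.519e+02]
 [ 3.000e-01 -2.000e-01 -0.000e+00 -0.000e+00 -1.000e-01  8.230e+01]
 [-3.000e-01 -5.000e-01  0.000e+00  0.000e+00  0.000e+00  8.230e+01]
 [ 1.000e-01  1.000e-01 -0.000e+00  1.000e-01  2.000e-01 -6.990e+01]
 [ 8.000e-01 -4.000e-01 -1.000e-01 -0.000e+00 -0.000e+00 -3.800e+02]
 [-9.000e-01  8.000e-01  1.000e-01  5.000e-01  9.000e-01 -4.171e+02]
 [ 2.000e-01 -3.000e-01 -0.000e+00 -0.000e+00 -1.000e-01  8.560e+01]
 [ 0.000e+00 -3.000e-01  0.000e+00  0.000e+00  1.000e-01  8.490e+01]
 [-3.000e-01 -4.000e-01  0.000e+00  1.000e-01  2.000e-01  8.480e+01]
 [-3.000e-01 -4.000e-01  0.000e+00  1.000e-01  2.000e-01  8.480e+01]
 [ 1.000e-01  1.000e-01  0.000e+00  2.000e-01  3.000e-01 -6.820e+01]
 [-1.000e+00  2.215e+02  1.700e+00  1.695e+02  2.944e+02 -1.300e+00]
 [ 1.293e+02  1.518e+02 -4.090e+01  8.080e+01  1.403e+02  1.959e+02]]
```

```bash
sed -i 's/R.from_euler("x",q\[5\])/R.from_euler("x",-q[5])/; s/R.from_euler("x",q\[3\])/R.from_euler("x",SG*q[3])/; 1i SG=1' kin.py
python3 - <<'E'
from h import *
import kin
for s in(1,-1):
    kin.SG=s; b,res=kin.fit(); print(s,b.cost,b.x.round(4)); print(res(b.x)[:-2].reshape(-1,6).round(1)[[0,5,-2,-1]])
    if b.cost<100: np.save("kin.npy",b.x)
E
```

```text
1 1382.4387342535051 [ 0.0000e+00 -4.8390e-01 -2.0200e-02  5.9790e-01  9.0000e-04  4.6340e-01
  2.9230e-01  1.5620e-01  5.0000e-04 -3.0000e-04  4.7121e+00]
[[ 2.000e-01 -6.000e-01  2.000e-01 -0.000e+00 -0.000e+00  1.000e-01]
 [-2.000e-01 -6.000e-01  0.000e+00  0.000e+00  0.000e+00  0.000e+00]
 [-1.000e+00  2.216e+02  1.700e+00  2.241e+02  2.578e+02 -1.045e+02]
 [ 1.289e+02  1.518e+02 -4.110e+01  1.142e+02  1.107e+02  3.300e+01]]
-1 0.0 [ 0.     -0.      0.1988  0.6016 -0.      0.4636 -0.1918  0.378   0.
 -0.     -1.5708]
[[-0. -0.  0.  0. -0. -0.]
 [ 0.  0.  0.  0. -0.  0.]
 [ 0. -0.  0.  0. -0.  0.]
 [ 0.  0. -0.  0.  0.  0.]]
```

Kinematics identified exactly. Next: locate the beaker precisely and search for grasp and pour poses.

```bash
sed -i 's/^SG=1/SG=-1/' kin.py
cat >> kin.py <<'E'
P0=np.array([0,0,.1988,.6016,0,.4636,-.1918,.378,0,0,-np.pi/2])
LO=np.array([-3.07,-1.43,-1.02,-3.03,-3.05,-3.03]); HI=np.array([3.07,2.12,1.25,1.67,0,3.03])
def pts(q):
    A=R.from_euler("z",q[0]); x0=np.array([0,0,.1988]); x1=x0+.6016*np.array([np.sin(q[1]),0,np.cos(q[1])])
    F=R.from_euler("y",q[1]-q[2]); x2=x1+F.apply([.4636,0,0]); W=F*R.from_euler("x",-q[3])*R.from_euler("y",-q[4])
    x3=x2+W.apply([0,-.1918,0]); return A.apply([x1,x2,x3])
def ik(pos,Rt,q0):
    def f(q):
        x,T=fk(q,P0); return np.r_[(x-pos)*10,(T.inv()*Rt).as_rotvec()*3]
    s=least_squares(f,np.clip(q0,LO+.01,HI-.01),bounds=(LO,HI)); return s.x,np.abs(s.fun).max()
def tool(az,dn,roll):  # tool z at azimuth az, dn below horizontal; roll about z; roll 0: tool y horizontal, left of az
    z=np.array([np.cos(az)*np.cos(dn),np.sin(az)*np.cos(dn),-np.sin(dn)]); y=np.array([-np.sin(az),np.cos(az),0])
    return R.from_matrix(np.c_[np.cross(y,z),y,z])*R.from_euler("z",roll)
E
python3 - <<'E'
from h import *; from kin import *
S,T=r.get_image("side"),r.get_image("top")
th=np.linspace(0,2*np.pi,60); C=lambda c,z:np.c_[c[0]+.031*np.cos(th),c[1]+.031*np.sin(th),0*th+z]
for b in((.500,-.383),):
  for z in(0,.078):
    for n,d in(("S",S),("T",T)): q=proj(d,C(b,z)); print(n,z,q.min(0).round(1),q.max(0).round(1))
print("side seen: rim x 303.2-346.3 top 394.1, base bottom ~455.7 ; top seen: base x 439.5-465 , y 274.5-303; right end 474")
b=np.array([.5,-.383]); q0=np.array(r.sense()["joint_pos"])
seeds=[q0]+[np.random.default_rng(i).uniform(LO,HI) for i in range(6)]
for dn in(20,35):
  for az in range(-180,180,30):
    for roll in(0,np.pi):
      Rt=tool(np.radians(az),np.radians(dn),roll); a=Rt.apply([0,0,1]); pos=np.r_[b,.05]+.019*a
      best=None
      for s in seeds:
        q,e=ik(pos,Rt,s)
        if e<.01:
            k=pts(q); sc=np.abs(q-q0).max()
            if k[:,2].min()>.06 and (best is None or sc<best[0]): best=(sc,q,k)
      if best: print(dn,az,round(roll,1),best[1].round(2),"z",best[2][:,2].round(2),"d",round(best[0],2))
E
```

```text
S 0 [305.3 422.6] [346.3 460.9]
T 0 [438.8 274.4] [464.4 300.4]
S 0.078 [303.7 393.8] [347.1 432.7]
T 0.078 [448.8 275.4] [476.4 303.5]
side seen: rim x 303.2-346.3 top 394.1, base bottom ~455.7 ; top seen: base x 439.5-465 , y 274.5-303; right end 474
20 -180 0 [-0.22  1.11  0.34  0.23 -2.    1.75] z [0.47 0.14 0.17] d 2.55
20 -180 3.1 [-0.22  1.11  0.34  0.23 -2.   -1.39] z [0.47 0.14 0.17] d 0.74
20 -150 0 [-0.06  0.98 -0.11  0.55 -1.64  1.83] z [0.54 0.13 0.17] d 2.63
20 -150 3.1 [-0.06  0.98 -0.11  0.55 -1.64 -1.31] z [0.54 0.13 0.17] d 0.6
20 -120 0 [ 0.02  0.82 -0.6   0.98 -1.3   1.7 ] z [0.61 0.15 0.17] d 2.5
20 -120 3.1 [ 0.02  0.82 -0.6   0.98 -1.3  -1.44] z [0.61 0.15 0.17] d 0.71
20 -30 0 [-1.29  0.78 -0.85 -2.39 -1.26  1.61] z [0.63 0.17 0.17] d 2.66
20 0 0 [-1.23  0.67 -0.43 -1.71 -1.11  1.07] z [0.67 0.26 0.17] d 1.98
20 30 0 [-1.12  0.75 -0.08 -1.28 -1.36  0.81] z [0.64 0.3  0.17] d 1.61
20 60 0 [-0.98  0.89  0.26 -1.02 -1.7   0.75] z [0.58 0.3  0.17] d 1.55
20 60 3.1 [-0.98  0.89  0.26 -1.02 -1.7  -2.39] z [0.58 0.3  0.17] d 1.59
20 90 0 [-0.81  1.03  0.56 -0.81 -2.0
[... 954 characters left out ...]
49 -0.79  0.66] z [0.73 0.38 0.26] d 1.76
35 30 0 [-0.99  0.61 -0.11 -1.12 -1.14  0.61] z [0.69 0.39 0.26] d 1.41
35 60 0 [-0.9   0.76  0.17 -0.87 -1.5   0.68] z [0.64 0.38 0.26] d 1.48
35 60 3.1 [-0.9   0.76  0.17 -0.87 -1.5  -2.46] z [0.64 0.38 0.26] d 1.66
35 90 0 [-0.75  0.9   0.42 -0.66 -1.81  0.84] z [0.57 0.36 0.26] d 1.64
35 90 3.1 [-0.75  0.9   0.42 -0.66 -1.81 -2.3 ] z [0.57 0.36 0.26] d 1.5
35 120 0 [-0.58  1.    0.55 -0.41 -2.    1.11] z [0.52 0.33 0.26] d 1.91
35 120 3.1 [-0.58  1.    0.55 -0.41 -2.   -2.03] z [0.52 0.33 0.26] d 1.23
35 150 0 [-0.4   1.03  0.49 -0.11 -1.99  1.46] z [0.51 0.27 0.26] d 2.26
35 150 3.1 [-0.4   1.03  0.49 -0.11 -1.99 -1.68] z [0.51 0.27 0.26] d 0.88
```

```bash
cat >> kin.py <<'E'
def rows(path,n=10):
    """path: list of (pos,Rot), first = current commanded; print n rows relative to the first"""
    p,Q=path[0]
    for P,Q2 in path[1:]:
        print((Q.inv().apply(np.array(P)-p)/.25).round(3).tolist()+((Q.inv()*Q2).as_rotvec()/(np.pi/2)).round(3).tolist())
E
python3 - <<'E'
from h import *; from kin import *
s=r.sense(); q0=np.array(s["joint_pos"]); b=np.array([.5,-.383])
rad=np.radians
Rg=tool(rad(75),rad(25),0); a=Rg.apply([0,0,1]); G=np.r_[b,.048]
qg,e=ik(G+.019*a,Rg,[-.85,.9,.4,-.8,-1.8,.75]); print("grasp",qg.round(3),e,(G+.019*a).round(4))
pre=G+.019*a-.14*a+[0,0,.03]; qp,e=ik(pre,Rg,qg); print("pre",qp.round(3),e,pre.round(3),pts(qp).round(2).tolist())
for t in np.linspace(0,1,7):
    q=q0+t*(qp-q0); x,T=fk(q,P0); print("way",round(t,2),x.round(3),pts(q).round(2)[:,2],T.apply([0,0,1]).round(2),"rot",np.degrees((R.from_quat(s["eef_rot"]).inv()*T).magnitude()).round())
# pour
u0=Rg.inv().apply([0,0,1])
qq=qg
for psi in(0,40,80,100,115,130,145,155,165):
    Rp=tool(rad(75),rad(20),rad(psi)); u=Rp.apply(u0); w=np.array([0,0,-1])-(-u[2])*u; w/=np.linalg.norm(w) if np.linalg.norm(w)>0 else 1
    lip=np.array([.552,.035,.112]) ; off=.030*u+.031*w
    Gp=lip-off if psi>=80 else np.array([.53,-.02,.2])
    tcp=Gp+.019*Rp.apply([0,0,1]); qq,e=ik(tcp,Rp,qq)
    c=np.array([Gp+Rp.apply([sx*.039,sy*.0965,-d]) for sx in(-1,1) for sy in(-1,1) for d in(.047,.12)])
    tilt=np.degrees(np.arccos(u[2])); print(psi,"tilt",tilt.round(),"u",u.round(2),"G",Gp.round(3),"q",qq.round(2),"e",round(e,4),"bodyz",c[:,2].min().round(3),"xmax",c[:,0].max().round(3),"at y",c[c[:,0].argmax(),1].round(3),"ymax",c[:,1].max().round(3))
E
```

```text
grasp [-0.879  0.921  0.382 -0.863 -1.806  0.767] 2.695654810480619e-10 [ 0.5045 -0.3664  0.04  ]
pre [-0.997  0.944  0.679 -0.87  -2.067  0.619] 6.661338147750937e-16 [ 0.472 -0.489  0.129] [[0.26, -0.41, 0.55], [0.51, -0.78, 0.43], [0.38, -0.82, 0.29]]
way 0.0 [ 0.449 -0.196  0.299] [0.76 0.52 0.57] [-0.59 -0.39 -0.71] rot 0.0
way 0.17 [ 0.436 -0.218  0.253] [0.74 0.52 0.53] [-0.67 -0.08 -0.74] rot 20.0
way 0.33 [ 0.438 -0.241  0.213] [0.71 0.51 0.49] [-0.64  0.23 -0.73] rot 39.0
way 0.5 [ 0.452 -0.274  0.18 ] [0.67 0.49 0.44] [-0.51  0.51 -0.69] rot 58.0
way 0.67 [ 0.47  -0.325  0.154] [0.64 0.48 0.39] [-0.29  0.72 -0.63] rot 75.0
way 0.83 [ 0.48  -0.398  0.138] [0.6  0.46 0.34] [-0.03  0.84 -0.54] rot 92.0
way 1.0 [ 0.472 -0.489  0.129] [0.55 0.43 0.29] [ 0.23  0.88 -0.42] rot 106.0
0 tilt 5.0 u [-0.02 -0.08  1.  ] G [ 0.53 -0.02  0.2 ] q [-0.52  0.48 -0.13 -1.14 -1.57  0.66] e 0.0 bodyz 0.179 xmax 0.615 at y -0.075 ymax -0.025
40 tilt 37.0 u [ 0.52 -0.31  0.8 ] G [ 0.53 -0.02  0.2 ] q [-0.52  0.48 -0.13 -1.14 -1.57 -0.04] e 0.0 bodyz 0.13 xmax 0.611 at y -0.099 ymax -0.02
80 til
[... 344 characters left out ...]
0.149] q [-0.42  0.53 -0.22 -1.21 -1.45 -1.26] e 0.0 bodyz 0.067 xmax 0.605 at y 0.013 ymax 0.042
130 tilt 114.0 u [ 0.52 -0.76 -0.4 ] G [0.544 0.047 0.152] q [-0.42  0.53 -0.2  -1.21 -1.45 -1.53] e 0.0 bodyz 0.076 xmax 0.625 at y -0.003 ymax 0.029
145 tilt 124.0 u [ 0.33 -0.76 -0.55] G [0.549 0.042 0.154] q [-0.42  0.53 -0.18 -1.2  -1.46 -1.81] e 0.0 bodyz 0.088 xmax 0.637 at y -0.019 ymax 0.018
155 tilt 129.0 u [ 0.19 -0.75 -0.63] G [0.551 0.039 0.155] q [-0.43  0.54 -0.18 -1.2  -1.46 -1.98] e 0.0 bodyz 0.099 xmax 0.64 at y -0.029 ymax 0.021
165 tilt 133.0 u [ 0.05 -0.73 -0.68] G [0.552 0.036 0.155] q [-0.43  0.54 -0.17 -1.2  -1.47 -2.16] e 0.0 bodyz 0.112 xmax 0.639 at y -0.038 ymax 0.024
```

```bash
cat > pour.py <<'E'
from h import *; from kin import *
rad=np.radians
AL=17; b=np.array([.5,-.383]); G=np.r_[b,.048]
Rg=tool(rad(75),rad(AL),0); a=Rg.apply([0,0,1]); u0=Rg.inv().apply([0,0,1]); tg=G+.019*a
def pose(psi,lip,beta=30,az=75):
    Rp=tool(rad(az),rad(beta),rad(psi)); u=Rp.apply(u0); w=np.array([0,0,-1])+u[2]*u; w/=np.linalg.norm(w)
    Gp=np.array(lip)-.030*u-.031*w; return Gp+.019*Rp.apply([0,0,1]),Rp,u,Gp
E
python3 - <<'E'
from pour import *
s=r.sense(); q0=np.array(s["joint_pos"])
qg,e=ik(tg,Rg,[-.85,.9,.4,-.8,-1.8,.75]); print("grasp",qg.round(3),e,tg.round(4),pts(qg)[:,2].round(3))
pre=tg-.14*a+[0,0,.04]; qp,e=ik(pre,Rg,qg); print("pre",qp.round(3),e)
qq=qg
for az in(75,90):
 for psi in(80,100,115,130,145,155,165):
    lip=(.545,.058,.13); t,Rp,u,Gp=pose(psi,lip,30,az); qq,e=ik(t,Rp,qq)
    c=np.array([Gp+Rp.apply([sx*.039,sy*.0965,-d]) for sx in(-1,1) for sy in(-1,1) for d in(.047,.12)]); k=c[:,2].argmin()
    print(az,psi,"tilt",np.degrees(np.arccos(u[2])).round(),"u",u.round(2),"G",Gp.round(3),"q6",qq[5].round(2),"e",round(e,4),"low",c[k].round(3),"xmax",c[c[:,0].argmax()].round(3),"ymax",c[:,1].max().round(3))
# travel rows
cur=(np.array(s["position"]),R.from_quat(s["eef_rot"]))
W=[fk(q0+t*(qp-q0),P0) for t in np.linspace(0,1,21)]
rows([cur]+W[1:11]); print(); rows([W[10]]+W[11:])
E
```

```text
grasp [-0.912  0.991  0.439 -0.943 -1.917  0.766] 7.94253551816837e-12 [ 0.5047 -0.3654  0.0424] [0.528 0.285 0.153]
pre [-1.035  1.024  0.753 -0.978 -2.171  0.582] 3.663735981263016e-15
75 80 tilt 73.0 u [ 0.87 -0.41  0.29] G [0.511 0.074 0.151] q6 -0.77 e 0.0 low [ 0.466 -0.009  0.086] xmax [ 0.542 -0.022  0.098] ymax 0.092
75 100 tilt 90.0 u [ 0.82 -0.57  0.  ] G [0.52  0.075 0.161] q6 -1.15 e 0.0 low [ 0.517 -0.019  0.096] xmax [0.574 0.064 0.261] ymax 0.091
75 115 tilt 102.0 u [ 0.72 -0.66 -0.2 ] G [0.528 0.074 0.166] q6 -1.43 e 0.0 low [ 0.499 -0.014  0.1  ] xmax [0.6   0.049 0.251] ymax 0.083
75 130 tilt 113.0 u [ 0.56 -0.73 -0.39] G [0.535 0.07  0.17 ] q6 -1.71 e 0.0 low [ 0.481 -0.008  0.108] xmax [0.62  0.031 0.236] ymax 0.071
75 145 tilt 122.0 u [ 0.36 -0.76 -0.53] G [0.541 0.066 0.172] q6 -1.98 e 0.0 low [ 0.465 -0.001  0.12 ] xmax [0.632 0.012 0.216] ymax 0.054
75 155 tilt 127.0 u [ 0.21 -0.77 -0.6 ] G [0.544 0.063 0.173] q6 -2.15 e 0.0 low [0.455 0.005 0.13 ] xmax [ 0.634 -0.001  0.201] ymax 0.048
75 165 tilt 131.0 u [ 0.05 -0.75 -0.65] G [0.545 0.06  0.173] q6 -2.33 e 
[... 1284 characters left out ...]
0.103, -0.139, 0.314, -0.253, -0.303, -0.139]
[-0.117, -0.179, 0.35, -0.275, -0.367, -0.162]
[-0.127, -0.225, 0.383, -0.29, -0.434, -0.184]
[-0.132, -0.276, 0.415, -0.298, -0.503, -0.205]
[-0.13, -0.333, 0.445, -0.299, -0.574, -0.226]

[0.036, -0.055, -0.022, 0.004, -0.063, -0.038]
[0.079, -0.109, -0.052, 0.015, -0.125, -0.078]
[0.128, -0.162, -0.087, 0.032, -0.186, -0.119]
[0.186, -0.212, -0.128, 0.055, -0.244, -0.161]
[0.253, -0.259, -0.173, 0.084, -0.3, -0.205]
[0.329, -0.302, -0.222, 0.12, -0.352, -0.25]
[0.415, -0.339, -0.273, 0.161, -0.401, -0.296]
[0.511, -0.37, -0.325, 0.208, -0.446, -0.342]
[0.617, -0.394, -0.376, 0.261, -0.486, -0.388]
[0.733, -0.409, -0.425, 0.319, -0.521, -0.435]
```

Run:
```python
from pour import *
s=r.sense(); q0=np.array(s["joint_pos"])
qg,e=ik(tg,Rg,[-.85,.9,.4,-.8,-1.8,.75])
pre=tg-.14*a+[0,0,.12]; qp,e=ik(pre,Rg,qg); print("pre",qp.round(3),e,pre.round(3))
cur=(np.array(s["position"]),R.from_quat(s["eef_rot"]))
W=[fk(q0+t*(qp-q0),P0) for t in np.linspace(0,1,21)]
print([w[0].round(2).tolist() for w in W[::4]])
rows([cur]+W[2:11:2]); print(); rows([W[10]]+W[12::2])
```

```text
pre [-1.046  0.945  0.785 -1.041 -2.24   0.471] 1.1540768340978502e-12 [ 0.47  -0.495  0.203]
[[0.45, -0.2, 0.3], [0.43, -0.21, 0.25], [0.44, -0.24, 0.22], [0.47, -0.29, 0.2], [0.49, -0.38, 0.19], [0.47, -0.49, 0.2]]
[-0.02, -0.016, 0.117, -0.106, -0.087, -0.037]
[-0.05, -0.047, 0.205, -0.193, -0.193, -0.077]
[-0.078, -0.1, 0.267, -0.256, -0.314, -0.119]
[-0.09, -0.179, 0.31, -0.293, -0.447, -0.161]
[-0.076, -0.283, 0.344, -0.301, -0.588, -0.202]

[0.063, -0.091, -0.08, 0.012, -0.125, -0.077]
[0.158, -0.175, -0.188, 0.049, -0.243, -0.163]
[0.292, -0.243, -0.315, 0.11, -0.35, -0.254]
[0.469, -0.286, -0.451, 0.193, -0.441, -0.35]
[0.689, -0.297, -0.581, 0.296, -0.513, -0.45]
```

Call:
drive_tool:
  commands:
    - [-0.01,-0.008,0.06,-0.053,-0.043,-0.018]
    - [-0.02,-0.016,0.117,-0.106,-0.087,-0.037]
    - [-0.035,-0.03,0.16,-0.15,-0.14,-0.057]
    - [-0.05,-0.047,0.205,-0.193,-0.193,-0.077]
    - [-0.065,-0.075,0.237,-0.225,-0.253,-0.098]
    - [-0.078,-0.1,0.267,-0.256,-0.314,-0.119]
    - [-0.085,-0.14,0.29,-0.275,-0.38,-0.14]
    - [-0.09,-0.18,0.31,-0.293,-0.447,-0.161]
    - [-0.085,-0.23,0.327,-0.298,-0.517,-0.181]
    - [-0.076,-0.283,0.344,-0.301,-0.588,-0.202]

```text
t: 24.23
position: [0.4572, -0.2579, 0.2052]
eef_rot: [-0.441, 0.793, 0.414, -0.075]
wrist_force: [0.8, -0.5, -0.5]
opening: 0.0878
gripper_force: 0.0
```

Call:
drive_tool:
  commands:
    - [0.03,-0.045,-0.04,0.005,-0.063,-0.038]
    - [0.063,-0.091,-0.08,0.012,-0.125,-0.077]
    - [0.11,-0.133,-0.13,0.03,-0.185,-0.12]
    - [0.158,-0.175,-0.188,0.049,-0.243,-0.163]
    - [0.22,-0.21,-0.25,0.08,-0.297,-0.208]
    - [0.292,-0.243,-0.315,0.11,-0.35,-0.254]
    - [0.38,-0.265,-0.383,0.15,-0.395,-0.302]
    - [0.469,-0.286,-0.451,0.193,-0.441,-0.35]
    - [0.58,-0.292,-0.516,0.245,-0.477,-0.4]
    - [0.689,-0.297,-0.581,0.296,-0.513,-0.45]

```text
t: 25.07
position: [0.4702, -0.4956, 0.2042]
eef_rot: [-0.492, 0.635, 0.362, 0.473]
wrist_force: [1.0, 0.1, -0.8]
opening: 0.0877
gripper_force: 0.0
```

Run:
```python
from pour import *
s=log()
T=r.get_image("top");S=r.get_image("side"); cv2.imwrite("pics/f.png",np.vstack([T["frame"][150:450,340:640],S["frame"][180:480,230:530]])[:,:,::-1])
pre=tg-.12*a; go((pre,Rg),(tg,Rg))
```

```text
t 25.1 p [ 0.4702 -0.4956  0.2042] q [-1.05  0.95  0.79 -1.04 -2.25  0.47] F [ 1.   0.1 -0.8] open 0.0877 g 0.0
cmd [0.444, -0.014, 0.241] [-0.002, 0.002, -0.0]
cmd [0.0, -0.0, 0.48] [0.0, 0.0, 0.0]
```

View pics/f.png

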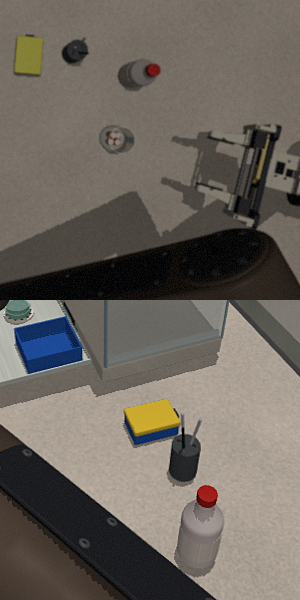

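The gripper is lined up to the right of the beaker (beaker at top crop (116,138)), with fingers level. Approaching.

Call:
drive_tool:
  commands:
    - [0.06,0,0.03,0,0,0]
    - [0.12,0,0.06,0,0,0]
    - [0.18,0,0.1,0,0,0]
    - [0.24,-0.01,0.13,0,0,0]
    - [0.3,-0.01,0.16,0,0,0]
    - [0.36,-0.014,0.19,0,0,0]
    - [0.41,-0.014,0.22,0,0,0]
    - [0.444,-0.014,0.241,0,0,0]
    - [0.444,-0.014,0.241,0,0,0]
    - [0.444,-0.014,0.241,0,0,0]

```text
t: 26.0
position: [0.4796, -0.4712, 0.0796]
eef_rot: [-0.49, 0.636, 0.364, 0.472]
wrist_force: [-0.7, -0.4, -0.0]
opening: 0.0877
gripper_force: 0.0
```

Run:
```python
from pour import *
s=log(); go((tg,Rg))
S=r.get_image("side"); T=r.get_image("top")
th=np.linspace(0,2*np.pi,60)
f=S["frame"]; cv2.imwrite("pics/g.png",np.vstack([cv2.resize(T["frame"][250:350,420:560],None,fx=3,fy=3),cv2.resize(f[360:480,240:380],None,fx=3,fy=2.5)])[:,:,::-1])
```

```text
t 26.0 p [ 0.4796 -0.4712  0.0796] q [-1.01  1.05  0.69 -0.95 -2.1   0.65] F [-0.7 -0.4 -0. ] open 0.0877 g 0.0
cmd [0.016, 0.01, 0.459] [0.003, 0.001, 0.001]
```

View pics/g.png

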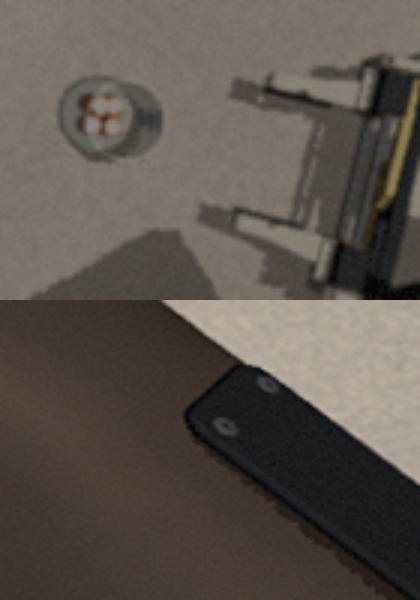

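Call:
drive_tool:
  commands:
    - [0,0,0.05,0,0,0]
    - [0.005,0.005,0.1,0,0,0]
    - [0.01,0.01,0.15,0,0,0]
    - [0.016,0.01,0.2,0,0,0]
    - [0.016,0.01,0.26,0,0,0]
    - [0.016,0.01,0.32,0,0,0]
    - [0.016,0.01,0.38,0,0,0]
    - [0.016,0.01,0.43,0,0,0]
    - [0.016,0.01,0.46,0,0,0]
    - [0.016,0.01,0.46,0,0,0]

```text
t: 26.93
position: [0.5055, -0.3645, 0.0434]
eef_rot: [-0.491, 0.636, 0.364, 0.472]
wrist_force: [0.6, -0.9, 0.1]
opening: 0.0876
gripper_force: 0.0
```

Call:
drive_tool:
  commands:
    - [0,0,0,0,0,0]
    - [0,0,0,0,0,0]
    - [0,0,0,0,0,0]
    - [0,0,0,0,0,0]
    - [0,0,0,0,0,0]
    - [0,0,0,0,0,0]
    - [0,0,0,0,0,0]
    - [0,0,0,0,0,0]
    - [0,0,0,0,0,0]
    - [0,0,0,0,0,0]
  gripper: 0.55
  force: 22

```text
t: 27.77
position: [0.5049, -0.3656, 0.0429]
eef_rot: [-0.491, 0.636, 0.363, 0.472]
wrist_force: [-0.3, -0.1, 0.9]
opening: 0.0615
gripper_force: 22.0
```

Run:
```python
from pour import *
s=log(); cur=(np.array(s["position"]),R.from_quat(s["eef_rot"])); q=np.array(s["joint_pos"])
# lift, then travel: upright
up=(cur[0]+[0,0,.2],cur[1])
side=(np.array([.50,-.06,.25]),tool(rad(75),rad(AL),0))
t0,R0,u,Gp=pose(80,(.545,.058,.14)); pin=(t0,R0)
out=(t0+np.array([-.02,-.12,.06]),R0)
for w in(up,side,out,pin):
    q,e=ik(w[0],w[1],q); print(w[0].round(3),q.round(2),round(e,4),pts(q)[:,2].round(2))
go(up,side,out,pin)
```

```text
t 27.8 p [ 0.5049 -0.3656  0.0429] q [-0.91  0.99  0.44 -0.94 -1.92  0.77] F [-0.3 -0.1  0.9] open 0.0615 g 21.999899432994425
[ 0.505 -0.366  0.243] [-0.93  0.76  0.5  -1.04 -2.09  0.51] 0.0 [0.63 0.51 0.35]
[ 0.5  -0.06  0.25] [-0.64  0.44 -0.09 -1.12 -1.73  0.62] 0.0 [0.74 0.51 0.36]
[ 0.495 -0.03   0.211] [-0.51  0.34 -0.17 -1.   -1.51 -0.84] 0.0 [0.77 0.54 0.4 ]
[0.515 0.09  0.151] [-0.31  0.37 -0.29 -1.12 -1.3  -0.79] 0.0 [0.76 0.48 0.34]
cmd [-0.765, -0.001, -0.233] [0.0, 0.0, 0.0]
cmd [-0.37, 0.33, 1.118] [0.003, 0.001, 0.001]
cmd [0.115, 0.05, 0.151] [0.101, 0.12, 0.885]
cmd [0.04, 0.042, 0.539] [0.0, 0.0, 0.0]
```

Call:
drive_tool:
  commands:
    - [-0.06,0,-0.02,0,0,0]
    - [-0.13,0,-0.04,0,0,0]
    - [-0.22,0,-0.07,0,0,0]
    - [-0.32,0,-0.1,0,0,0]
    - [-0.42,0,-0.13,0,0,0]
    - [-0.52,0,-0.16,0,0,0]
    - [-0.61,0,-0.19,0,0,0]
    - [-0.69,0,-0.21,0,0,0]
    - [-0.74,0,-0.225,0,0,0]
    - [-0.76,0,-0.23,0,0,0]

```text
t: 28.6
position: [0.5049, -0.3657, 0.2455]
eef_rot: [-0.493, 0.636, 0.361, 0.472]
wrist_force: [-0.4, -0.8, -1.9]
opening: 0.0611
gripper_force: 22.0
```

Call:
drive_tool:
  commands:
    - [-0.02,0.02,0.06,0,0,0]
    - [-0.05,0.04,0.14,0,0,0]
    - [-0.08,0.07,0.24,0,0,0]
    - [-0.12,0.11,0.35,0,0,0]
    - [-0.16,0.14,0.46,0,0,0]
    - [-0.2,0.18,0.58,0,0,0]
    - [-0.24,0.21,0.7,0,0,0]
    - [-0.28,0.25,0.82,0,0,0]
    - [-0.31,0.28,0.91,0,0,0]
    - [-0.33,0.3,0.95,0,0,0]

```text
t: 29.43
position: [0.4955, -0.1, 0.2514]
eef_rot: [-0.491, 0.636, 0.365, 0.472]
wrist_force: [0.8, -0.5, -1.0]
opening: 0.0612
gripper_force: 22.0
```

Run:
```python
from pour import *
s=log(); q=np.array(s["joint_pos"])
W=[(np.array(s["position"]),R.from_quat(s["eef_rot"]))]
t0,R0,u,Gp=pose(80,(.545,.058,.14))
for f in np.linspace(.1,1,10):
    p=W[0][0]*(1-f)+f*(t0+np.array([-.02,-.12,.06])); W.append((p,tool(rad(75),rad(AL+(30-AL)*f),rad(70*f))))
rows(W)
go((t0+np.array([-.02,-.12,.06]),tool(rad(75),rad(30),rad(70))),(t0,R0))
S=r.get_image("side"); cv2.imwrite("pics/h.png",S["frame"][:,:,::-1])
```

```text
t 29.4 p [ 0.4955 -0.1     0.2514] q [-0.69  0.47 -0.03 -1.09 -1.79  0.62] F [ 0.8 -0.5 -1. ] open 0.0612 g 21.99997263494879
[0.007, 0.007, 0.03, 0.005, 0.016, 0.079]
[0.015, 0.014, 0.061, 0.008, 0.03, 0.156]
[0.022, 0.022, 0.091, 0.012, 0.044, 0.234]
[0.03, 0.029, 0.122, 0.018, 0.058, 0.312]
[0.037, 0.036, 0.152, 0.026, 0.071, 0.389]
[0.045, 0.043, 0.183, 0.036, 0.083, 0.467]
[0.052, 0.05, 0.213, 0.048, 0.095, 0.544]
[0.06, 0.058, 0.244, 0.061, 0.106, 0.621]
[0.067, 0.065, 0.274, 0.076, 0.116, 0.699]
[0.075, 0.072, 0.305, 0.093, 0.125, 0.775]
cmd [0.075, 0.072, 0.305] [0.093, 0.125, 0.775]
cmd [0.032, 0.048, 0.539] [-0.0, 0.0, 0.111]
```

View pics/h.png

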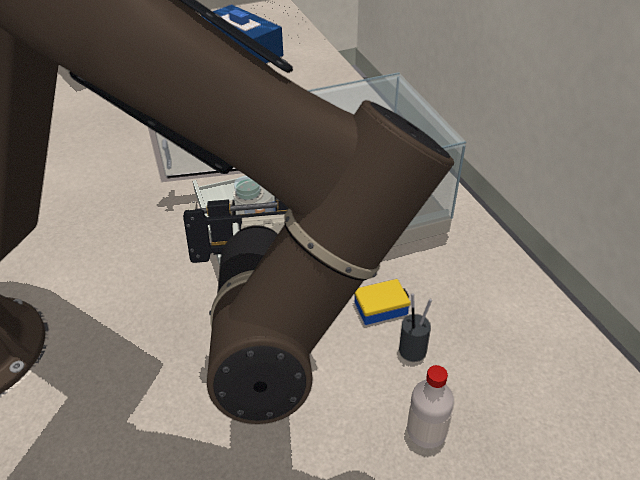

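The beaker is held upright beside the tray, and the arm link is well above the cabinet. Rolling to 70° while moving in.

Call:
drive_tool:
  commands:
    - [0.01,0.01,0.03,0.005,0.016,0.077]
    - [0.015,0.015,0.06,0.01,0.03,0.154]
    - [0.02,0.02,0.09,0.012,0.044,0.231]
    - [0.03,0.03,0.12,0.018,0.058,0.308]
    - [0.037,0.036,0.15,0.026,0.071,0.385]
    - [0.045,0.043,0.18,0.036,0.083,0.462]
    - [0.052,0.05,0.21,0.048,0.095,0.54]
    - [0.06,0.058,0.24,0.061,0.106,0.616]
    - [0.067,0.065,0.27,0.076,0.116,0.693]
    - [0.075,0.072,0.3,0.093,0.125,0.77]

```text
t: 30.32
position: [0.4956, -0.0347, 0.211]
eef_rot: [-0.038, 0.866, 0.475, 0.152]
wrist_force: [-0.3, 0.3, -0.9]
opening: 0.0612
gripper_force: 22.0
```

Call:
drive_tool:
  commands:
    - [0,0,0.04,0,0,0.01]
    - [0,0.01,0.09,0,0,0.02]
    - [0.01,0.02,0.15,0,0,0.03]
    - [0.01,0.02,0.21,0,0,0.05]
    - [0.02,0.03,0.28,0,0,0.06]
    - [0.02,0.03,0.35,0,0,0.08]
    - [0.03,0.04,0.42,0,0,0.09]
    - [0.03,0.045,0.48,0,0,0.1]
    - [0.03,0.05,0.53,0,0,0.11]
    - [0.03,0.05,0.54,0,0,0.11]

```text
t: 31.15
position: [0.5163, 0.0876, 0.1506]
eef_rot: [0.034, 0.865, 0.487, 0.111]
wrist_force: [0.8, -0.1, -0.1]
opening: 0.0613
gripper_force: 22.0
```

Run:
```python
from pour import *
s=log(); q=np.array(s["joint_pos"])
W=[(np.array(s["position"]),R.from_quat(s["eef_rot"]))]
for psi in(85,90,95,100,105,109,113,117,121,125): W.append(pose(psi,(.545,.058,.135))[:2])
rows(W); print()
rows([W[-1]]+[pose(p,(.545,.058,.135))[:2] for p in(128,131,134,137,140,143,146,150,154,158)])
T=r.get_image("top"); S=r.get_image("side"); cv2.imwrite("pics/i.png",np.vstack([cv2.resize(T["frame"][190:330,150:350],None,fx=2,fy=2),cv2.resize(S["frame"][110:270,150:350],None,fx=2,fy=2)])[:,:,::-1])
```

```text
t 31.1 p [0.5163 0.0876 0.1506] q [-0.31  0.37 -0.29 -1.12 -1.3  -0.78] F [ 0.8 -0.1 -0.1] open 0.0613 g 21.999628299381584
[-0.001, 0.001, 0.014, -0.001, 0.001, 0.061]
[-0.011, 0.01, 0.012, -0.0, 0.001, 0.117]
[-0.022, 0.018, 0.01, -0.0, 0.001, 0.172]
[-0.033, 0.025, 0.007, -0.0, 0.001, 0.228]
[-0.045, 0.031, 0.004, -0.0, 0.001, 0.283]
[-0.054, 0.035, 0.002, -0.0, 0.001, 0.328]
[-0.064, 0.038, -0.0, -0.0, 0.001, 0.372]
[-0.073, 0.041, -0.003, -0.0, 0.001, 0.417]
[-0.082, 0.043, -0.006, -0.0, 0.001, 0.461]
[-0.091, 0.044, -0.009, -0.0, 0.001, 0.506]

[-0.004, 0.005, -0.002, -0.0, 0.0, 0.033]
[-0.008, 0.009, -0.005, -0.0, 0.0, 0.067]
[-0.013, 0.013, -0.008, 0.0, 0.0, 0.1]
[-0.017, 0.017, -0.01, 0.0, 0.0, 0.133]
[-0.021, 0.02, -0.013, 0.0, 0.0, 0.167]
[-0.025, 0.023, -0.016, -0.0, 0.0, 0.2]
[-0.029, 0.025, -0.019, -0.0, 0.0, 0.233]
[-0.034, 0.028, -0.022, -0.0, 0.0, 0.278]
[-0.039, 0.029, -0.026, -0.0, 0.0, 0.322]
[-0.043, 0.03, -0.03, 0.0, 0.0, 0.367]
```

View pics/i.png

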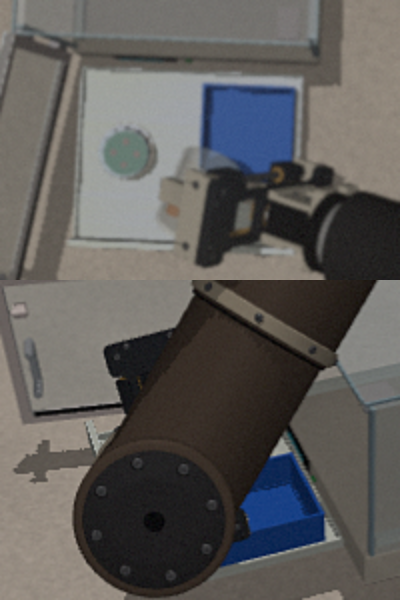

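The beaker is tipped with its mouth over the pan's left-front part, at crop (215,160). I'll shift the lip 8 mm towards the pan's middle and pour slowly.

Run:
```python
from pour import *
s=r.sense(); L=(.553,.05,.132)
W=[(np.array(s["position"]),R.from_quat(s["eef_rot"]))]
A=[pose(p,L)[:2] for p in(90,100,110,115,120)]; rows(W+A); print(); rows([A[-1]]+[pose(p,L)[:2] for p in(124,128,132,136,140)]); print(); rows([pose(140,L)[:2]]+[pose(p,L)[:2] for p in(146,152,158,164,170)])
```

```text
[-0.044, -0.017, 0.004, -0.001, 0.001, 0.118]
[-0.066, -0.002, -0.0, -0.001, 0.001, 0.229]
[-0.09, 0.008, -0.006, -0.001, 0.001, 0.34]
[-0.101, 0.012, -0.009, -0.001, 0.002, 0.396]
[-0.113, 0.015, -0.013, -0.001, 0.002, 0.451]

[-0.006, 0.007, -0.003, 0.0, 0.0, 0.044]
[-0.012, 0.013, -0.006, 0.0, 0.0, 0.089]
[-0.018, 0.018, -0.01, 0.0, -0.0, 0.133]
[-0.024, 0.023, -0.013, -0.0, 0.0, 0.178]
[-0.03, 0.027, -0.017, 0.0, -0.0, 0.222]

[-0.007, 0.007, -0.006, -0.0, -0.0, 0.067]
[-0.013, 0.012, -0.011, -0.0, -0.0, 0.133]
[-0.018, 0.015, -0.017, -0.0, 0.0, 0.2]
[-0.022, 0.017, -0.021, 0.0, -0.0, 0.267]
[-0.025, 0.018, -0.025, 0.0, -0.0, 0.333]
```

Call:
drive_tool:
  commands:
    - [-0.022,-0.01,0.002,0,0,0.06]
    - [-0.044,-0.017,0.004,0,0,0.118]
    - [-0.055,-0.01,0.002,0,0,0.173]
    - [-0.066,-0.002,0,0,0,0.229]
    - [-0.078,0.003,-0.003,0,0,0.285]
    - [-0.09,0.008,-0.006,0,0,0.34]
    - [-0.096,0.01,-0.008,0,0,0.37]
    - [-0.101,0.012,-0.009,0,0,0.396]
    - [-0.107,0.013,-0.011,0,0,0.424]
    - [-0.113,0.015,-0.013,0,0,0.451]

```text
t: 32.08
position: [0.5434, 0.0791, 0.1613]
eef_rot: [0.333, 0.8, 0.495, -0.064]
wrist_force: [0.4, -0.4, -1.5]
opening: 0.0614
gripper_force: 22.0
```

Call:
drive_tool:
  commands:
    - [-0.003,0.004,-0.002,0,0,0.022]
    - [-0.006,0.007,-0.003,0,0,0.044]
    - [-0.009,0.01,-0.005,0,0,0.066]
    - [-0.012,0.013,-0.006,0,0,0.089]
    - [-0.015,0.015,-0.008,0,0,0.11]
    - [-0.018,0.018,-0.01,0,0,0.133]
    - [-0.021,0.02,-0.012,0,0,0.155]
    - [-0.024,0.023,-0.013,0,0,0.178]
    - [-0.027,0.025,-0.015,0,0,0.2]
    - [-0.03,0.027,-0.017,0,0,0.222]

```text
t: 32.92
position: [0.5522, 0.0741, 0.1653]
eef_rot: [0.467, 0.73, 0.477, -0.148]
wrist_force: [0.1, -0.4, -1.4]
opening: 0.0613
gripper_force: 22.0
```

Run:
```python
from pour import *
s=log()
T=r.get_image("top"); S=r.get_image("side"); cv2.imwrite("pics/j.png",np.vstack([cv2.resize(T["frame"][190:330,150:350],None,fx=2,fy=2),cv2.resize(S["frame"][110:270,150:350],None,fx=2,fy=2)])[:,:,::-1])
```

```text
t 32.9 p [0.5522 0.0741 0.1653] q [-0.31  0.39 -0.2  -1.1  -1.32 -1.9 ] F [ 0.1 -0.4 -1.4] open 0.0613 g 21.99831944424659
```

View pics/j.png

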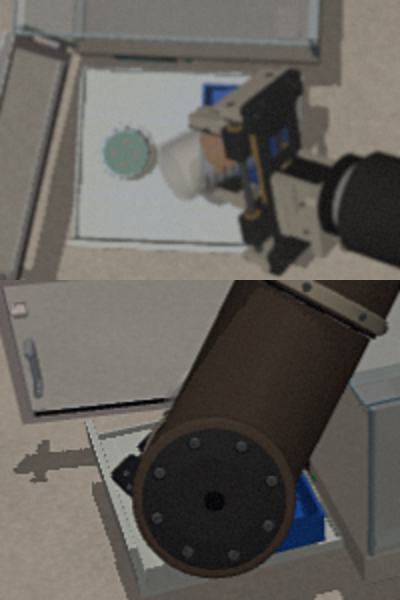

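The orange canisters have slid to the mouth at crop (215,150). Tipping further, then holding.

Call:
drive_tool:
  commands:
    - [-0.004,0.004,-0.003,0,0,0.033]
    - [-0.007,0.007,-0.006,0,0,0.067]
    - [-0.01,0.01,-0.009,0,0,0.1]
    - [-0.013,0.012,-0.011,0,0,0.133]
    - [-0.016,0.014,-0.014,0,0,0.166]
    - [-0.018,0.015,-0.017,0,0,0.2]
    - [-0.02,0.016,-0.019,0,0,0.233]
    - [-0.022,0.017,-0.021,0,0,0.267]
    - [-0.024,0.018,-0.023,0,0,0.3]
    - [-0.025,0.018,-0.025,0,0,0.333]

```text
t: 33.85
position: [0.5576, 0.0663, 0.1667]
eef_rot: [0.639, 0.585, 0.422, -0.267]
wrist_force: [-0.3, 0.2, -0.2]
opening: 0.0616
gripper_force: 22.0
```

```bash
cat >> h.py <<'E'
def orange(d,lo=(3,110,60),hi=(18,255,255),amin=4):
    h=cv2.cvtColor(d["frame"],cv2.COLOR_RGB2HSV); m=cv2.inRange(h,lo,hi)
    n,l,s,c=cv2.connectedComponentsWithStats(m); return [(c[i].round(1).tolist(),int(s[i,4])) for i in range(1,n) if s[i,4]>=amin]
E
python3 - <<'E'
from pour import *
s=log()
T=r.get_image("top"); S=r.get_image("side"); print("T",orange(T)); print("S",orange(S))
cv2.imwrite("pics/k.png",cv2.resize(T["frame"][190:330,150:350],None,fx=4,fy=4,interpolation=cv2.INTER_CUBIC)[:,:,::-1])
E
```

```text
t 33.9 p [0.5576 0.0663 0.1667] q [-0.32  0.4  -0.19 -1.1  -1.33 -2.43] F [-0.3  0.2 -0.2] open 0.0616 g 21.997391413897276
T [([290.0, 245.1], 26), ([286.6, 266.0], 47)]
S [([304.7, 226.0], 7)]
```

Run:
```python
from pour import *
s=r.sense(); p=np.array(s["position"]); Q=R.from_quat(s["eef_rot"])
q=np.array(s["joint_pos"])
def chk(P,Rt):
    global q; q,e=ik(np.array(P),Rt,q); print(q.round(2),round(e,3))
p1=p+[-.02,-.15,.10]; B=(np.array([.48,-.15,.26]),tool(rad(75),rad(30),rad(110))); C=(np.array([.48,-.2,.26]),tool(rad(75),rad(25),rad(50))); D=(np.array([.48,-.28,.25]),tool(rad(75),rad(AL),0))
for w in((p1,Q),B,C,D): chk(*w)
go((p+[0,0,.04],Q),(p1,Q),B,C,D)
```

```text
[-0.55  0.36  0.01 -0.98 -1.63 -2.53] 0.0
[-0.68  0.38  0.01 -0.93 -1.72 -1.39] 0.0
[-0.77  0.47  0.1  -0.96 -1.83 -0.31] 0.0
[-0.88  0.64  0.27 -1.02 -2.    0.59] 0.0
cmd [0.136, 0.025, -0.08] [0.0, 0.0, 0.0]
cmd [-0.106, 0.063, -0.639] [0.0, 0.0, 0.0]
cmd [-0.152, -0.182, -0.261] [0.001, 0.003, -0.666]
cmd [-0.082, -0.073, -0.167] [-0.057, -0.01, -0.666]
cmd [0.044, -0.181, -0.263] [-0.039, -0.083, -0.555]
```

Call:
drive_tool:
  commands:
    - [0.06,0.01,-0.04,0,0,0]
    - [0.13,0.02,-0.08,0,0,0]
    - [0.12,0.03,-0.16,0,0,0]
    - [0.1,0.04,-0.25,0,0,0]
    - [0.08,0.05,-0.35,0,0,0]
    - [0.07,0.06,-0.46,0,0,0]
    - [0.05,0.07,-0.56,0,0,0]
    - [0.04,0.08,-0.66,0,0,0]
    - [0.03,0.088,-0.71,0,0,0]
    - [0.03,0.088,-0.72,0,0,0]

```text
t: 34.78
position: [0.5379, -0.0858, 0.267]
eef_rot: [0.639, 0.586, 0.423, -0.265]
wrist_force: [0.3, 0.7, -0.6]
opening: 0.0613
gripper_force: 22.0
```

Call:
drive_tool:
  commands:
    - [-0.015,-0.02,-0.03,0,0,-0.07]
    - [-0.03,-0.04,-0.05,0,0,-0.14]
    - [-0.05,-0.06,-0.08,0,0,-0.21]
    - [-0.06,-0.07,-0.1,0,0,-0.28]
    - [-0.08,-0.09,-0.13,0,0,-0.35]
    - [-0.09,-0.11,-0.16,0,0,-0.42]
    - [-0.11,-0.13,-0.18,0,0,-0.49]
    - [-0.12,-0.15,-0.21,0,0,-0.56]
    - [-0.14,-0.17,-0.24,0,0,-0.63]
    - [-0.15,-0.18,-0.26,0,0,-0.67]

```text
t: 35.62
position: [0.4801, -0.1491, 0.2598]
eef_rot: [0.256, 0.828, 0.499, -0.017]
wrist_force: [-0.1, -0.2, 0.1]
opening: 0.0616
gripper_force: 22.0
```

Call:
drive_tool:
  commands:
    - [-0.01,-0.01,-0.02,-0.006,0,-0.07]
    - [-0.02,-0.02,-0.03,-0.01,0,-0.14]
    - [-0.03,-0.02,-0.05,-0.017,0,-0.21]
    - [-0.04,-0.03,-0.07,-0.023,0,-0.28]
    - [-0.04,-0.04,-0.08,-0.03,0,-0.35]
    - [-0.05,-0.05,-0.1,-0.035,-0.005,-0.42]
    - [-0.06,-0.05,-0.12,-0.04,-0.007,-0.49]
    - [-0.07,-0.06,-0.14,-0.046,-0.008,-0.56]
    - [-0.08,-0.07,-0.16,-0.05,-0.01,-0.63]
    - [-0.08,-0.07,-0.17,-0.057,-0.01,-0.67]

```text
t: 36.45
position: [0.4807, -0.1993, 0.2609]
eef_rot: [-0.19, 0.822, 0.473, 0.253]
wrist_force: [0.3, -0.5, -0.3]
opening: 0.0612
gripper_force: 22.0
```

Call:
drive_tool:
  commands:
    - [0,-0.02,-0.03,0,-0.01,-0.06]
    - [0.01,-0.04,-0.05,-0.01,-0.02,-0.12]
    - [0.01,-0.06,-0.08,-0.01,-0.03,-0.18]
    - [0.02,-0.08,-0.1,-0.02,-0.04,-0.24]
    - [0.02,-0.1,-0.13,-0.02,-0.05,-0.3]
    - [0.03,-0.12,-0.16,-0.03,-0.055,-0.36]
    - [0.03,-0.14,-0.18,-0.03,-0.06,-0.42]
    - [0.04,-0.16,-0.21,-0.035,-0.07,-0.48]
    - [0.04,-0.18,-0.24,-0.04,-0.08,-0.53]
    - [0.044,-0.18,-0.26,-0.04,-0.083,-0.555]

```text
t: 37.28
position: [0.4813, -0.2785, 0.2502]
eef_rot: [-0.495, 0.633, 0.359, 0.475]
wrist_force: [-0.6, 0.2, -0.9]
opening: 0.0612
gripper_force: 22.0
```

Run:
```python
from pour import *
s=log(); print(np.degrees((Rg.inv()*R.from_quat(s["eef_rot"])).magnitude()))
T=r.get_image("top"); S=r.get_image("side"); print("T",orange(T)); print("S",orange(S)); print(dishes(S))
cv2.imwrite("pics/l.png",np.hstack([cv2.resize(T["frame"][215:335,180:340],None,fx=2.5,fy=2.5,interpolation=cv2.INTER_CUBIC),cv2.resize(S["frame"][170:290,190:350],None,fx=2.5,fy=2.5,interpolation=cv2.INTER_CUBIC)])[:,:,::-1])
go((tg+[-.02,0,.05],Rg),(tg+[-.02,0,.002],Rg))
```

```text
t 37.3 p [ 0.4813 -0.2785  0.2502] q [-0.88  0.64  0.27 -1.02 -2.    0.61] F [-0.6  0.2 -0.9] open 0.0612 g 21.998664387501776
1.0073764408029624
T [([286.6, 237.9], 35), ([286.5, 250.6], 95), ([291.8, 244.7], 29)]
S [([270.0, 307.8], 4), ([243.0, 337.2], 9), ([250.5, 336.2], 4)]
[]
cmd [0.704, -0.094, -0.131] [0.001, -0.0, 0.009]
cmd [0.184, 0.0, 0.056] [0.0, 0.0, 0.0]
```

View pics/l.png

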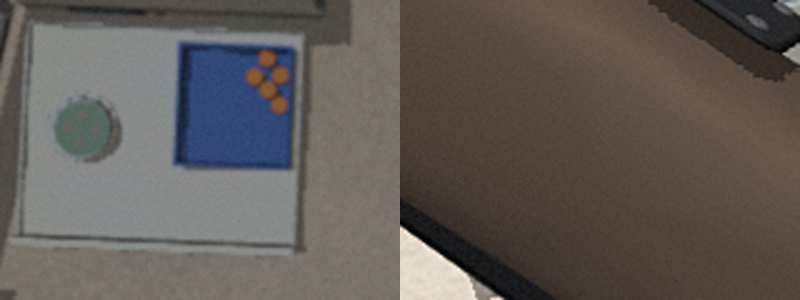

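Five canisters are in the pan and nothing is spilled on the tray. Standing the beaker down now.

Call:
drive_tool:
  commands:
    - [0.07,-0.01,-0.01,0,0,0]
    - [0.14,-0.02,-0.03,0,0,0.003]
    - [0.22,-0.03,-0.04,0,0,0.006]
    - [0.31,-0.04,-0.06,0,0,0.009]
    - [0.4,-0.05,-0.07,0,0,0.009]
    - [0.49,-0.065,-0.09,0,0,0.009]
    - [0.58,-0.08,-0.11,0,0,0.009]
    - [0.65,-0.09,-0.12,0,0,0.009]
    - [0.7,-0.094,-0.13,0,0,0.009]
    - [0.704,-0.094,-0.131,0,0,0.009]

```text
t: 38.22
position: [0.484, -0.3649, 0.0908]
eef_rot: [-0.488, 0.638, 0.364, 0.471]
wrist_force: [-0.4, 1.1, -1.3]
opening: 0.0614
gripper_force: 22.0
```

Run:
```python
from pour import *
s=log(); go((tg+[-.02,0,.0015],Rg))
```

```text
t 38.2 p [ 0.484  -0.3649  0.0908] q [-0.93  0.92  0.41 -0.94 -1.96  0.74] F [-0.4  1.1 -1.3] open 0.0614 g 21.99939957121387
cmd [0.18, -0.004, 0.053] [0.001, 0.001, -0.003]
```

Call:
drive_tool:
  commands:
    - [0.03,0,0.008,0,0,0]
    - [0.06,0,0.016,0,0,0]
    - [0.09,0,0.025,0,0,0]
    - [0.12,0,0.034,0,0,0]
    - [0.145,0,0.042,0,0,0]
    - [0.16,0,0.046,0,0,0]
    - [0.17,0,0.05,0,0,0]
    - [0.177,0,0.052,0,0,0]
    - [0.18,0,0.053,0,0,0]
    - [0.18,0,0.053,0,0,0]

```text
t: 39.05
position: [0.4841, -0.3661, 0.0464]
eef_rot: [-0.49, 0.638, 0.362, 0.471]
wrist_force: [-0.2, 0.1, -0.8]
opening: 0.061
gripper_force: 22.0
```

Run:
```python
from pour import *
s=log(); go((tg+[-.02,0,0],Rg),(tg+[-.02,0,0]-.15*a,Rg))
```

```text
t 39.0 p [ 0.4841 -0.3661  0.0464] q [-0.93  0.98  0.41 -0.92 -1.92  0.79] F [-0.2  0.1 -0.8] open 0.061 g 21.99967458145693
cmd [0.014, -0.002, 0.008] [0.001, -0.001, -0.001]
cmd [-0.0, -0.0, -0.6] [0.0, 0.0, 0.0]
```

Call:
drive_tool:
  commands:
    - [0.003,0,0.001,0,0,0]
    - [0.006,0,0.002,0,0,0]
    - [0.009,0,0.003,0,0,0]
    - [0.011,0,0.003,0,0,0]
    - [0.013,0,0.004,0,0,0]
    - [0.013,0,0.004,0,0,0]
    - [0.013,0,0.004,0,0,0]
    - [0.013,0,0.004,0,0,0]
    - [0.013,0,0.004,0,0,0]
    - [0.013,0,0.004,0,0,0]

```text
t: 39.88
position: [0.4841, -0.366, 0.0431]
eef_rot: [-0.49, 0.638, 0.362, 0.471]
wrist_force: [0.5, 0.2, -0.2]
opening: 0.0611
gripper_force: 22.0
```

Call:
drive_tool:
  commands:
    - [0,0,0,0,0,0]
    - [0,0,0,0,0,0]
    - [0,0,0,0,0,0]
    - [0,0,0,0,0,0]
    - [0,0,0,0,0,0]
    - [0,0,0,0,0,0]
    - [0,0,0,0,0,0]
    - [0,0,0,0,0,0]
    - [0,0,0,0,0,0]
    - [0,0,0,0,0,0]
  gripper: 1

```text
t: 40.72
position: [0.4841, -0.366, 0.0431]
eef_rot: [-0.49, 0.638, 0.362, 0.471]
wrist_force: [0.0, 0.4, 0.8]
opening: 0.0879
gripper_force: 0.0
```

Call:
drive_tool:
  commands:
    - [0,0,-0.04,0,0,0]
    - [0,0,-0.09,0,0,0]
    - [0,0,-0.15,0,0,0]
    - [0,0,-0.22,0,0,0]
    - [0,0,-0.3,0,0,0]
    - [0,0,-0.38,0,0,0]
    - [0,0,-0.46,0,0,0]
    - [0,0,-0.54,0,0,0]
    - [0,0,-0.59,0,0,0]
    - [0,0,-0.6,0,0,0]

```text
t: 41.55
position: [0.4452, -0.508, 0.0877]
eef_rot: [-0.489, 0.639, 0.361, 0.471]
wrist_force: [-0.5, 0.2, -0.1]
opening: 0.0876
gripper_force: 0.0
```

Run:
```python
from pour import *
s=log()
T=r.get_image("top")
c=T["frame"][230:345,225:500]
cv2.imwrite("pics/m.png",cv2.resize(c,None,fx=2.9,fy=2.9,interpolation=cv2.INTER_CUBIC)[:,:798,::-1])
print("T",orange(T,amin=2)); print("mean of beaker base px",T["frame"][280:294,445:458].reshape(-1,3).mean(0))
```

```text
t 41.5 p [ 0.4452 -0.508   0.0877] q [-1.06  1.06  0.75 -0.94 -2.16  0.64] F [-0.5  0.2 -0.1] open 0.0876 g 0.0
T [([487.5, 217.5], 2), ([500.0, 219.5], 2), ([488.5, 223.5], 2), ([286.6, 237.9], 35), ([286.4, 250.7], 95), ([291.9, 244.8], 28)]
mean of beaker base px [106.97252747 103.80769231  96.63186813]
```

View pics/m.png

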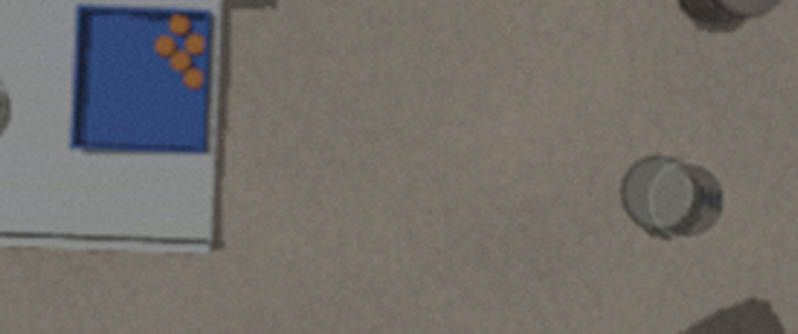

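The beaker stands empty and upright (base at about crop (657,195)). All five canisters are in the pan. Next: push the tray in, with the tool leaning back and fingers shut.

Run:
```python
from pour import *
s=log(); q0=np.array(s["joint_pos"])
S=r.get_image("side"); print("side dishes",dishes(S)); 
az=-.0135; lipf=np.array([.4395,.0996,0])
for dn in(45,55):
  for roll in(0,np.pi):
    Rt=tool(az,rad(dn),roll)
    for nm,x in(("pre",-.04),("end",.212)):
        best=None
        for sd in[q0]+[np.random.default_rng(i).uniform(LO,HI) for i in range(10)]:
            q,e=ik(np.array([lipf[0]+x,lipf[1]-.0135*x,.060]),Rt,sd)
            if e<.01 and pts(q)[:,2].min()>.1 and (best is None or np.abs(q-q0).max()<best[0]): best=(np.abs(q-q0).max(),q)
        if best: print(dn,round(roll,1),nm,best[1].round(2),pts(best[1]).round(2).tolist())
```

```text
t 41.6 p [ 0.4457 -0.5071  0.0874] q [-1.06  1.06  0.75 -0.94 -2.16  0.64] F [-0.6  1.1 -0.4] open 0.0875 g 0.0
side dishes []
45 0 end [-0.18  0.32 -0.69 -2.64 -0.25  1.2 ] [[0.19, -0.03, 0.77], [0.43, -0.08, 0.38], [0.38, 0.1, 0.33]]
```

Run:
```python
from pour import *
s=r.sense(); q0=np.array(s["joint_pos"])
az=-.0135
def tgt(f,dn,roll,z=.062): return np.array([f-.0095*np.sin(rad(dn)),.0996-.0135*(f-.4395),z]),tool(az,rad(dn),roll)
for roll in(0,np.pi):
    q=np.array([.5,.2,-.6,0,-.9,-.5 if roll==0 else .5])
    for f,dn in((.405,90),(.4395,88),(.50,80),(.55,73),(.60,68),(.63,65),(.66,62),(.66,70)):
        best=None
        for sd in(q,[.5,.2,-.6,0,-.9,2.6],[.5,.2,-.6,0,-.9,-2.6],[.5,.2,-.6,0,-.9,1.2],[.5,.2,-.6,0,-.9,-1.2]):
            p,Rt=tgt(f,dn,roll); qq,e=ik(p,Rt,np.array(sd))
            if e<.01 and (best is None or np.abs(qq-q).max()<np.abs(best-q).max()): best=qq
        if best is not None: q=best; print(round(roll,1),f,dn,q.round(2),pts(q).round(2).tolist()[1:])
        else: print(roll,f,dn,"none")
```

```text
0 0.405 90 [ 0.74  0.11 -0.77 -0.   -0.69 -2.32] [[0.27, 0.24, 0.44], [0.4, 0.1, 0.44]]
0 0.4395 88 [ 0.7   0.14 -0.75  0.04 -0.66 -2.31] [[0.29, 0.24, 0.44], [0.42, 0.1, 0.44]]
0 0.5 80 [ 0.67  0.16 -0.82  0.24 -0.47 -2.47] [[0.28, 0.22, 0.41], [0.43, 0.1, 0.43]]
0 0.55 73 [ 0.56  0.18 -0.96  0.72 -0.24 -2.83] [[0.26, 0.16, 0.37], [0.43, 0.1, 0.42]]
0 0.6 68 none
0 0.63 65 none
0 0.66 62 none
0 0.66 70 [ 0.43  0.31 -0.8   0.83 -0.2  -2.81] [[0.35, 0.16, 0.36], [0.52, 0.1, 0.42]]
3.1 0.405 90 [ 0.74  0.11 -0.77 -0.   -0.69  0.82] [[0.27, 0.24, 0.44], [0.4, 0.1, 0.44]]
3.1 0.4395 88 [ 0.7   0.14 -0.75  0.04 -0.66  0.83] [[0.29, 0.24, 0.44], [0.42, 0.1, 0.44]]
3.1 0.5 80 [ 0.67  0.16 -0.82  0.24 -0.47  0.67] [[0.28, 0.22, 0.41], [0.43, 0.1, 0.43]]
3.1 0.55 73 [ 0.56  0.18 -0.96  0.72 -0.24  0.31] [[0.26, 0.16, 0.37], [0.43, 0.1, 0.42]]
3.141592653589793 0.6 68 none
3.141592653589793 0.63 65 none
3.141592653589793 0.66 62 none
3.1 0.66 70 [ 0.43  0.31 -0.8   0.83 -0.2   0.33] [[0.35, 0.16, 0.36], [0.52, 0.1, 0.42]]
```

Run:
```python
from pour import *
s=r.sense(); q0=np.array(s["joint_pos"])
for az in(15,30,45,60):
  for dn in(40,50,60,68):
    q=np.array([-.5,.5,-.2,-1.2,-1.3,.6]); ok=[];js=[]
    for f in(.405,.44,.50,.55,.60,.63,.665):
        best=None
        for sd in(q,[-.5,.5,-.2,-1.2,-1.3,.6],[-.3,.3,-.5,-1.5,-.8,.8]):
            qq,e=ik(np.array([f-.011,.08,.062]),tool(rad(az),rad(dn),0),np.array(sd))
            if e<.01 and (best is None or np.abs(qq-q).max()<np.abs(best-q).max()): best=qq
        if best is None: ok.append(0)
        else: q=best; ok.append(1)
        js.append(q)
    # body extents at end, best roll
    ex=[]
    for roll in range(-90,91,15):
        Rt=tool(rad(az),rad(dn),rad(roll)); c=np.array([Rt.apply([sx*.039,sy*.0965,-d]) for sx in(-1,1) for sy in(-1,1) for d in(.066,.2)]); ex.append((c[:,0].max().round(3),(c[:,2].min()+.062).round(3),roll))
    print(az,dn,ok,js[0].round(2),js[-1].round(2),"best",sorted([x for x in ex if x[1]>.03])[:2])
```

```text
15 40 [1, 1, 1, 1, 1, 1, 1] [-0.51  0.06 -1.01 -1.89 -0.6   0.94] [-0.12  0.32 -0.5  -1.84 -0.3   0.54] best [(np.float64(-0.014), np.float64(0.042), 30), (np.float64(-0.014), np.float64(0.056), 15)]
15 50 [0, 0, 0, 0, 0, 0, 0] [-0.5  0.5 -0.2 -1.2 -1.3  0.6] [-0.5  0.5 -0.2 -1.2 -1.3  0.6] best [(np.float64(-0.005), np.float64(0.072), 15), (np.float64(0.003), np.float64(0.06), 30)]
15 60 [0, 0, 0, 0, 0, 0, 0] [-0.5  0.5 -0.2 -1.2 -1.3  0.6] [-0.5  0.5 -0.2 -1.2 -1.3  0.6] best [(np.float64(0.005), np.float64(0.088), 15), (np.float64(0.02), np.float64(0.078), 30)]
15 68 [0, 0, 0, 0, 0, 1, 1] [-0.5  0.5 -0.2 -1.2 -1.3  0.6] [ 0.44  0.31 -0.7   0.36 -0.19 -2.08] best [(np.float64(0.014), np.float64(0.1), 15), (np.float64(0.033), np.float64(0.092), 30)]
30 40 [1, 1, 1, 1, 1, 1, 1] [-0.44  0.1  -0.88 -1.58 -0.68  0.76] [-0.12  0.35 -0.42 -1.49 -0.48  0.35] best [(np.float64(-0.011), np.float64(0.031), 45), (np.float64(-0.0), np.float64(0.042), 30)]
30 50 [1, 1, 1, 1, 1, 1, 1] [ 0.37 -0.08 -0.89 -0.99 -0.12 -0.47] [ 0.18  0.31 -0.42 -0.9  -0.28 -0.42] best [(np.float64(0.005), np.float64(
[... 1319 characters left out ...]
 -0.92  0.4 ] best [(np.float64(0.04), np.float64(0.031), -90), (np.float64(0.04), np.float64(0.031), 90)]
60 50 [1, 1, 1, 1, 1, 1, 1] [-0.11  0.12 -0.66 -1.03 -0.76  0.35] [-0.02  0.43 -0.2  -0.91 -0.8   0.11] best [(np.float64(0.025), np.float64(0.046), 60), (np.float64(0.029), np.float64(0.046), 75)]
60 60 [1, 1, 1, 1, 1, 1, 1] [ 0.2   0.04 -0.71 -0.74 -0.59 -0.14] [ 0.13  0.4  -0.22 -0.65 -0.72 -0.21] best [(np.float64(0.027), np.float64(0.068), 60), (np.float64(0.039), np.float64(0.068), 75)]
60 68 [1, 1, 1, 1, 1, 1, 1] [ 0.42  0.02 -0.77 -0.46 -0.51 -0.58] [ 0.23  0.4  -0.24 -0.43 -0.71 -0.45] best [(np.float64(0.029), np.float64(0.085), 60), (np.float64(0.047), np.float64(0.084), 75)]
```

```bash
cat > push.py <<'E'
from pour import *
AZ,DN,RO=30,40,35
Rp=tool(rad(AZ),rad(DN),rad(RO))
def tp(x,z=.06): return np.array([x,.09-.0135*(x-.44),z])
E
python3 - <<'E'
from push import *
s=r.sense(); q0=np.array(s["joint_pos"]); p0=np.array(s["position"]); Q0=R.from_quat(s["eef_rot"])
up=(p0+[-.0,.0,.2],Q0); qu,e=ik(*up,q0); print("up",qu.round(2),e)
qe,e=ik(tp(.65),Rp,[-.12,.35,-.42,-1.49,-.48,-.2]); print("end",qe.round(2),e,pts(qe).round(2).tolist())
qp,e=ik(tp(.395),Rp,[-.44,.1,-.88,-1.58,-.68,.2]); print("pre",qp.round(2),e,pts(qp).round(2).tolist())
qh,e=ik(tp(.395,.2),Rp,qp); print("preh",qh.round(2),e)
W=[fk(qu+t*(qh-qu),P0) for t in np.linspace(0,1,21)]
print([(w[0].round(2).tolist(),w[1].apply([0,0,1]).round(1).tolist()) for w in W[::4]])
go(up)
for i in(0,1): print(); rows([W[i*10]]+W[i*10+2:i*10+11:2])
E
```

```text
up [-1.09  0.88  0.85 -1.12 -2.34  0.34] 5.707379013841773e-10
end [-0.11  0.35 -0.43 -1.51 -0.47 -0.24] 5.394641712508361e-10 [[0.2, -0.02, 0.76], [0.53, -0.06, 0.44], [0.4, -0.06, 0.3]]
pre [-0.42  0.11 -0.89 -1.62 -0.67  0.18] 8.162831521829617e-11 [[0.06, -0.03, 0.8], [0.29, -0.13, 0.41], [0.14, -0.05, 0.3]]
preh [ 0.25 -0.39 -0.84 -0.89 -0.36 -1.16] 0.22185030776410947
[([0.45, -0.51, 0.29], [0.2, 0.9, -0.3]), ([0.59, -0.32, 0.32], [0.3, 0.9, -0.4]), ([0.64, -0.13, 0.31], [0.4, 0.8, -0.5]), ([0.59, 0.01, 0.29], [0.5, 0.7, -0.6]), ([0.5, 0.08, 0.24], [0.5, 0.5, -0.6]), ([0.4, 0.08, 0.19], [0.7, 0.4, -0.6])]
cmd [-0.765, 0.001, -0.236] [0.0, 0.0, 0.0]

[-0.2, -0.241, 0.398, 0.03, 0.033, 0.096]
[-0.369, -0.374, 0.802, 0.066, 0.065, 0.188]
[-0.501, -0.407, 1.188, 0.106, 0.096, 0.272]
[-0.59, -0.349, 1.537, 0.152, 0.122, 0.349]
[-0.635, -0.218, 1.83, 0.203, 0.143, 0.416]

[0.09, 0.219, 0.168, 0.05, 0.005, 0.062]
[0.239, 0.41, 0.272, 0.1, -0.003, 0.117]
[0.428, 0.561, 0.316, 0.145, -0.023, 0.163]
[0.638, 0.661, 0.308, 0.183, -0.056, 0.202]
[0.853, 0.706, 0.26, 0.209, -0.102, 0.235]
```

```bash
cat > push.py <<'E'
from pour import *
def tp(x,z=.06):
    f=np.clip((x-.40)/.25,0,1); return np.array([x,.09-.0135*(x-.44),z]),tool(rad(52-22*f),rad(47-5*f),rad(45-8*f))
E
python3 - <<'E'
from push import *
s=r.sense(); q0=np.array(s["joint_pos"]); p0=np.array(s["position"]); Q0=R.from_quat(s["eef_rot"])
up=(p0+[0,0,.2],Q0); qu,e=ik(*up,q0)
q=np.array([-.2,.1,-.7,-1.2,-.75,-.3])
for x,z in((.40,.06),(.40,.12),(.40,.06),(.45,.06),(.5,.06),(.55,.06),(.6,.06),(.65,.06)):
    p,Rt=tp(x,z); q,e=ik(p,Rt,q); c=np.array([p+Rt.apply([sx*.039,sy*.0965,-d]) for sx in(-1,1) for sy in(-1,1) for d in(.066,.2)]); print(x,z,q.round(2),round(e,3),pts(q).round(2).tolist()[1:],"body low",c[:,2].min().round(3),"front",c[c[:,0].argmax()].round(3))
    if z>.1: qh=q
W=[fk(qu+t*(qh-qu),P0) for t in np.linspace(0,1,31)]
print([(w[0].round(2).tolist(),w[1].apply([0,0,1]).round(1).tolist()) for w in W[::5]])
E
```

```text
0.4 0.06 [-0.15  0.12 -0.71 -1.17 -0.7  -0.38] 0.0 [[0.38, -0.06, 0.46], [0.24, -0.11, 0.34]] body low 0.043 front [ 0.429 -0.027  0.081]
0.4 0.12 [-0.04 -0.06 -0.69 -1.   -0.72 -0.7 ] 0.0 [[0.34, -0.01, 0.53], [0.24, -0.11, 0.4]] body low 0.103 front [ 0.429 -0.027  0.141]
0.4 0.06 [-0.15  0.12 -0.71 -1.17 -0.7  -0.38] 0.0 [[0.38, -0.06, 0.46], [0.24, -0.11, 0.34]] body low 0.043 front [ 0.429 -0.027  0.081]
0.45 0.06 [-0.14  0.16 -0.65 -1.22 -0.65 -0.38] 0.0 [[0.41, -0.06, 0.46], [0.27, -0.1, 0.33]] body low 0.042 front [ 0.472 -0.03   0.081]
0.5 0.06 [-0.12  0.21 -0.59 -1.27 -0.6  -0.38] 0.0 [[0.44, -0.05, 0.45], [0.31, -0.09, 0.33]] body low 0.041 front [ 0.515 -0.031  0.082]
0.55 0.06 [-0.1   0.25 -0.54 -1.32 -0.55 -0.39] 0.0 [[0.47, -0.05, 0.45], [0.34, -0.08, 0.32]] body low 0.04 front [ 0.557 -0.032  0.082]
0.6 0.06 [-0.08  0.29 -0.48 -1.37 -0.49 -0.4 ] 0.0 [[0.51, -0.04, 0.45], [0.37, -0.07, 0.32]] body low 0.039 front [ 0.6   -0.033  0.083]
0.65 0.06 [-0.05  0.34 -0.41 -1.41 -0.42 -0.41] 0.0 [[0.54, -0.03, 0.45], [0.41, -0.05, 0.31]] body low 0.038 front [ 0.642 -0.033  0.084]
[([0.45, -0.51, 0.29], [0.2, 0.9, -0.3]), ([0.55, -0.38, 0.3], [0.3, 0.9, -0.3]), ([0.61, -0.24, 0.29], [0.3, 0.9, -0.4]), ([0.62, -0.11, 0.26], [0.4, 0.8, -0.5]), ([0.57, -0.0, 0.22], [0.4, 0.7, -0.6]), ([0.5, 0.06, 0.17], [0.4, 0.6, -0.7]), ([0.4, 0.09, 0.12], [0.4, 0.5, -0.7])]
```

```bash
sed -i 's/np.array(\[x,.09-/np.array([x,.06-/' push.py
python3 - <<'E'
from push import *
from scipy.spatial.transform import Slerp
s=r.sense(); q=np.array(s["joint_pos"]); p0=np.array(s["position"]); Q0=R.from_quat(s["eef_rot"])
up=(p0+[0,0,.2],Q0); q,e=ik(*up,q)
pe,Re=tp(.40,.12); sl=Slerp([0,1],R.concatenate([Q0,Re])); mid=np.array([.43,-.25,.28])
W=[up]
for i in range(1,21):
    f=i/20; p=up[0]+(mid-up[0])*f*2 if f<=.5 else mid+(pe-mid)*(2*f-1); Rt=sl(f); W.append((p,Rt)); q,e=ik(p,Rt,q)
    if i%2==0: print(i,p.round(3),q.round(2),round(e,3))
go(up)
for k in(0,1): print(); rows([W[k*10]]+W[k*10+2:k*10+11:2])
go(up,W[20],tp(.40,.06))
E
```

```text
2 [ 0.443 -0.455  0.286] [-1.06  0.76  0.64 -1.04 -2.2   0.36] 0.0
4 [ 0.44  -0.404  0.284] [-1.03  0.66  0.45 -0.99 -2.08  0.33] 0.0
6 [ 0.437 -0.352  0.283] [-1.    0.55  0.29 -0.96 -1.96  0.28] 0.0
8 [ 0.433 -0.301  0.281] [-0.96  0.45  0.14 -0.95 -1.84  0.2 ] 0.0
10 [ 0.43 -0.25  0.28] [-0.91  0.34  0.01 -0.94 -1.73  0.1 ] 0.0
12 [ 0.424 -0.188  0.248] [-0.84  0.25 -0.16 -0.93 -1.57  0.03] 0.0
14 [ 0.418 -0.126  0.216] [-0.73  0.17 -0.31 -0.94 -1.4  -0.07] 0.0
16 [ 0.412 -0.064  0.184] [-0.6   0.09 -0.45 -0.95 -1.22 -0.21] 0.0
18 [ 0.406 -0.002  0.152] [-0.41  0.02 -0.57 -0.97 -1.02 -0.38] 0.0
20 [0.4   0.061 0.12 ] [-0.15 -0.03 -0.67 -0.99 -0.79 -0.62] 0.0
cmd [-0.765, 0.001, -0.236] [0.0, 0.0, 0.0]

[-0.052, 0.066, 0.187, 0.034, 0.023, 0.062]
[-0.103, 0.131, 0.375, 0.068, 0.046, 0.124]
[-0.155, 0.197, 0.562, 0.102, 0.068, 0.186]
[-0.207, 0.263, 0.749, 0.136, 0.091, 0.248]
[-0.259, 0.329, 0.937, 0.17, 0.114, 0.31]

[0.061, 0.128, 0.242, 0.034, 0.023, 0.062]
[0.123, 0.256, 0.484, 0.068, 0.046, 0.124]
[0.184, 0.384, 0.726, 0.102, 0.068, 0.186]
[0.245, 0.512, 0.968, 0.136, 0.091, 0.248]
[0.307, 0.64, 1.21, 0.17, 0.114, 0.31]
cmd [-0.765, 0.001, -0.236] [0.0, 0.0, 0.0]
cmd [0.009, 0.767, 2.242] [0.341, 0.228, 0.62]
cmd [0.116, -0.116, 0.176] [0.0, 0.0, 0.0]
```

Driving there: lift, travel in two legs, fingers shut.

Call:
drive_tool:
  commands:
    - [-0.06,0,-0.02,0,0,0]
    - [-0.13,0,-0.04,0,0,0]
    - [-0.22,0,-0.07,0,0,0]
    - [-0.32,0,-0.1,0,0,0]
    - [-0.42,0,-0.13,0,0,0]
    - [-0.52,0,-0.16,0,0,0]
    - [-0.61,0,-0.19,0,0,0]
    - [-0.69,0,-0.21,0,0,0]
    - [-0.74,0,-0.23,0,0,0]
    - [-0.765,0,-0.236,0,0,0]
  gripper: 0
  force: 20

```text
t: 42.48
position: [0.4474, -0.5045, 0.2925]
eef_rot: [-0.492, 0.638, 0.36, 0.47]
wrist_force: [-0.7, 0.4, -0.1]
opening: 0.0262
gripper_force: 0.0
```

Call:
drive_tool:
  commands:
    - [-0.026,0.033,0.09,0.017,0.011,0.03]
    - [-0.052,0.066,0.187,0.034,0.023,0.062]
    - [-0.078,0.098,0.28,0.05,0.034,0.093]
    - [-0.103,0.131,0.375,0.068,0.046,0.124]
    - [-0.13,0.164,0.47,0.085,0.057,0.155]
    - [-0.155,0.197,0.562,0.102,0.068,0.186]
    - [-0.18,0.23,0.655,0.12,0.08,0.217]
    - [-0.207,0.263,0.749,0.136,0.091,0.248]
    - [-0.233,0.296,0.84,0.153,0.102,0.28]
    - [-0.259,0.329,0.937,0.17,0.114,0.31]

```text
t: 43.32
position: [0.4301, -0.247, 0.2809]
eef_rot: [-0.285, 0.819, 0.333, 0.372]
wrist_force: [0.7, 0.0, 0.2]
opening: 0.0001
gripper_force: 0.0
```

Call:
drive_tool:
  commands:
    - [0.03,0.064,0.12,0.017,0.011,0.03]
    - [0.061,0.128,0.242,0.034,0.023,0.062]
    - [0.09,0.19,0.36,0.05,0.034,0.093]
    - [0.123,0.256,0.484,0.068,0.046,0.124]
    - [0.15,0.32,0.6,0.085,0.057,0.155]
    - [0.184,0.384,0.726,0.102,0.068,0.186]
    - [0.2,0.42,0.8,0.12,0.08,0.217]
    - [0.22,0.46,0.87,0.136,0.091,0.248]
    - [0.235,0.49,0.93,0.153,0.102,0.28]
    - [0.245,0.512,0.968,0.17,0.114,0.31]

```text
t: 44.15
position: [0.405, 0.0015, 0.1527]
eef_rot: [-0.057, 0.929, 0.275, 0.242]
wrist_force: [-0.6, -0.2, 0.7]
opening: 0.0005
gripper_force: 0.0
```

Run:
```python
from push import *
s=log(); go(tp(.40,.12),tp(.40,.06))
T=r.get_image("top"); print(orange(T)); print(dishes(r.get_image("side")))
```

```text
t 44.1 p [0.405  0.0015 0.1527] q [-0.31 -0.03 -0.58 -0.91 -0.95 -0.62] F [-0.6 -0.2  0.7] open 0.0005 g 0.0
cmd [0.087, 0.14, 0.215] [0.001, -0.001, -0.001]
cmd [0.116, -0.116, 0.176] [0.0, 0.0, 0.0]
[([286.6, 237.9], 35), ([286.5, 250.6], 95), ([291.9, 244.8], 28), ([319.5, 352.0], 4), ([323.6, 350.4], 7), ([314.2, 354.0], 4), ([309.4, 356.4], 5), ([291.5, 363.5], 4), ([291.1, 379.4], 9), ([297.1, 378.7], 18)]
[([247.4, 189.5], [236, 180, 23, 19, 311])]
```

Call:
drive_tool:
  commands:
    - [0.02,0.03,0.04,0,0,0]
    - [0.04,0.06,0.09,0,0,0]
    - [0.06,0.1,0.15,0,0,0]
    - [0.087,0.14,0.215,0,0,0]
    - [0.11,0.12,0.25,0,0,0]
    - [0.135,0.095,0.285,0,0,0]
    - [0.16,0.07,0.32,0,0,0]
    - [0.18,0.045,0.355,0,0,0]
    - [0.2,0.024,0.39,0,0,0]
    - [0.2,0.024,0.39,0,0,0]

```text
t: 45.08
position: [0.4012, 0.0584, 0.0588]
eef_rot: [-0.057, 0.929, 0.276, 0.241]
wrist_force: [-1.0, -0.7, 0.3]
opening: 0.0008
gripper_force: 0.0
```

Run:
```python
from push import *
s=log(); W=(np.array(s["position"]),R.from_quat(s["eef_rot"]))
X=[.41,.42,.43,.44,.455]; rows([W]+[tp(x) for x in X])
for a0 in(.455,.53,.605): print(); rows([tp(a0)]+[tp(a0+d) for d in(.015,.03,.045,.06,.075)])
```

```text
t 45.1 p [0.4012 0.0584 0.0588] q [-0.25  0.14 -0.68 -1.13 -0.76 -0.33] F [-1.  -0.7  0.3] open 0.0008 g 0.0
[-0.033, 0.001, 0.016, 0.005, -0.008, 0.003]
[-0.068, -0.009, 0.032, 0.008, -0.015, 0.007]
[-0.103, -0.019, 0.048, 0.012, -0.021, 0.01]
[-0.138, -0.029, 0.065, 0.015, -0.027, 0.014]
[-0.191, -0.044, 0.089, 0.02, -0.037, 0.019]

[-0.052, -0.013, 0.028, 0.005, -0.009, 0.005]
[-0.103, -0.025, 0.056, 0.011, -0.019, 0.01]
[-0.155, -0.038, 0.084, 0.016, -0.028, 0.015]
[-0.206, -0.051, 0.112, 0.022, -0.038, 0.02]
[-0.258, -0.063, 0.14, 0.027, -0.047, 0.025]

[-0.05, -0.009, 0.032, 0.006, -0.009, 0.005]
[-0.1, -0.019, 0.064, 0.012, -0.019, 0.01]
[-0.149, -0.028, 0.097, 0.018, -0.028, 0.015]
[-0.199, -0.037, 0.129, 0.024, -0.037, 0.019]
[-0.249, -0.047, 0.161, 0.03, -0.047, 0.024]

[-0.048, -0.006, 0.036, 0.006, -0.009, 0.005]
[-0.095, -0.012, 0.072, 0.013, -0.019, 0.009]
[-0.143, -0.018, 0.108, 0.02, -0.028, 0.014]
[-0.19, -0.024, 0.144, 0.02, -0.028, 0.014]
[-0.238, -0.03, 0.181, 0.02, -0.028, 0.014]
```

Call:
drive_tool:
  commands:
    - [-0.017,0,0.008,0.003,-0.004,0.002]
    - [-0.033,0,0.016,0.005,-0.008,0.003]
    - [-0.05,-0.005,0.024,0.006,-0.011,0.005]
    - [-0.068,-0.009,0.032,0.008,-0.015,0.007]
    - [-0.085,-0.014,0.04,0.01,-0.018,0.008]
    - [-0.103,-0.019,0.048,0.012,-0.021,0.01]
    - [-0.12,-0.024,0.056,0.013,-0.024,0.012]
    - [-0.138,-0.029,0.065,0.015,-0.027,0.014]
    - [-0.165,-0.036,0.077,0.017,-0.032,0.016]
    - [-0.191,-0.044,0.089,0.02,-0.037,0.019]

```text
t: 45.92
position: [0.4559, 0.0602, 0.0615]
eef_rot: [-0.032, 0.926, 0.266, 0.266]
wrist_force: [-1.8, -0.1, 1.2]
opening: 0.0007
gripper_force: 0.9
```

Run:
```python
from push import *
s=log(); W=(np.array(s["position"]),R.from_quat(s["eef_rot"]))
print(dishes(r.get_image("side"))); T=r.get_image("top"); h=cv2.cvtColor(T["frame"],cv2.COLOR_RGB2HSV); m=cv2.inRange(h,(105,140,40),(125,255,255)); m[:,340:]=0; print("pan bbox",cv2.boundingRect(m)); print(orange(T)[:4])
```

```text
t 45.9 p [0.4559 0.0602 0.0615] q [-0.21  0.18 -0.63 -1.19 -0.7  -0.35] F [-1.8 -0.1  1.2] open 0.0007 g 0.9097387316796812
[([260.3, 186.6], [249, 177, 23, 19, 319])]
pan bbox (251, 219, 47, 49)
[([287.1, 224.3], 34), ([287.0, 236.8], 96), ([292.3, 230.9], 32), ([293.5, 319.2], 8)]
```

Call:
drive_tool:
  commands:
    - [-0.026,-0.006,0.014,0.003,-0.005,0.003]
    - [-0.052,-0.013,0.028,0.005,-0.009,0.005]
    - [-0.078,-0.019,0.042,0.008,-0.014,0.008]
    - [-0.103,-0.025,0.056,0.011,-0.019,0.01]
    - [-0.129,-0.032,0.07,0.014,-0.024,0.013]
    - [-0.155,-0.038,0.084,0.016,-0.028,0.015]
    - [-0.18,-0.045,0.098,0.019,-0.033,0.018]
    - [-0.206,-0.051,0.112,0.022,-0.038,0.02]
    - [-0.232,-0.057,0.126,0.025,-0.043,0.023]
    - [-0.258,-0.063,0.14,0.027,-0.047,0.025]

```text
t: 46.85
position: [0.5311, 0.0591, 0.0617]
eef_rot: [0.002, 0.922, 0.252, 0.295]
wrist_force: [-1.8, -0.7, -2.1]
opening: 0.0005
gripper_force: 0.9
```

Call:
drive_tool:
  commands:
    - [-0.025,-0.005,0.016,0.003,-0.005,0.003]
    - [-0.05,-0.009,0.032,0.006,-0.009,0.005]
    - [-0.075,-0.014,0.048,0.009,-0.014,0.008]
    - [-0.1,-0.019,0.064,0.012,-0.019,0.01]
    - [-0.125,-0.024,0.08,0.015,-0.024,0.013]
    - [-0.149,-0.028,0.097,0.018,-0.028,0.015]
    - [-0.174,-0.033,0.113,0.021,-0.033,0.017]
    - [-0.199,-0.037,0.129,0.024,-0.037,0.019]
    - [-0.224,-0.042,0.145,0.027,-0.042,0.022]
    - [-0.249,-0.047,0.161,0.03,-0.047,0.024]

```text
t: 47.68
position: [0.6062, 0.058, 0.062]
eef_rot: [0.036, 0.916, 0.236, 0.324]
wrist_force: [-1.8, -1.4, -1.2]
opening: 0.0004
gripper_force: 0.9
```

Run:
```python
from push import *
s=log(); W=(np.array(s["position"]),R.from_quat(s["eef_rot"]))
print(dishes(r.get_image("side"))); T=r.get_image("top"); h=cv2.cvtColor(T["frame"],cv2.COLOR_RGB2HSV); m=cv2.inRange(h,(105,110,40),(125,255,255)); m[:,340:]=0; print("pan bbox",cv2.boundingRect(m)); 
rows([W]+[tp(x) for x in(.612,.618,.623,.628,.632)]); print(); rows([tp(.63)]+[tp(x) for x in(.632,.634,.636,.638,.640)])
```

```text
t 47.7 p [0.6062 0.058  0.062 ] q [-0.14  0.3  -0.46 -1.34 -0.53 -0.39] F [-1.8 -1.4 -1.2] open 0.0004 g 0.9254288877127692
[([322.9, 173.0], [316, 163, 18, 18, 197])]
pan bbox (258, 157, 41, 43)
[-0.014, -0.007, 0.019, 0.003, -0.002, 0.003]
[-0.033, -0.009, 0.033, 0.005, -0.006, 0.005]
[-0.049, -0.011, 0.046, 0.007, -0.009, 0.006]
[-0.064, -0.013, 0.058, 0.01, -0.012, 0.008]
[-0.077, -0.015, 0.067, 0.011, -0.014, 0.009]

[-0.006, -0.001, 0.005, 0.001, -0.001, 0.001]
[-0.012, -0.001, 0.01, 0.002, -0.002, 0.001]
[-0.019, -0.002, 0.015, 0.003, -0.004, 0.002]
[-0.025, -0.003, 0.02, 0.004, -0.005, 0.002]
[-0.031, -0.003, 0.025, 0.004, -0.006, 0.003]
```

Call:
drive_tool:
  commands:
    - [-0.008,-0.003,0.01,0.002,-0.001,0.002]
    - [-0.016,-0.005,0.018,0.003,-0.002,0.003]
    - [-0.024,-0.007,0.025,0.004,-0.004,0.004]
    - [-0.033,-0.009,0.033,0.005,-0.006,0.005]
    - [-0.041,-0.01,0.04,0.006,-0.008,0.006]
    - [-0.049,-0.011,0.046,0.007,-0.009,0.006]
    - [-0.056,-0.012,0.052,0.008,-0.01,0.007]
    - [-0.064,-0.013,0.058,0.01,-0.012,0.008]
    - [-0.07,-0.014,0.062,0.01,-0.013,0.008]
    - [-0.077,-0.015,0.067,0.011,-0.014,0.009]

```text
t: 48.62
position: [0.6312, 0.0574, 0.0599]
eef_rot: [0.047, 0.914, 0.23, 0.332]
wrist_force: [-1.5, 0.3, 1.1]
opening: 0.0004
gripper_force: 0.8
```

Run:
```python
from push import *
s=log(); W=(np.array(s["position"]),R.from_quat(s["eef_rot"]))
rows([W]+[tp(x,.061) for x in(.634,.637,.640,.643,.646)])
```

```text
t 48.6 p [0.6312 0.0574 0.0599] q [-0.12  0.33 -0.43 -1.36 -0.49 -0.4 ] F [-1.5  0.3  1.1] open 0.0004 g 0.8108162458438528
[-0.011, 0.001, 0.004, 0.002, -0.002, 0.001]
[-0.021, 0.0, 0.012, 0.003, -0.004, 0.002]
[-0.03, -0.001, 0.019, 0.004, -0.006, 0.003]
[-0.039, -0.002, 0.026, 0.006, -0.008, 0.004]
[-0.049, -0.003, 0.034, 0.007, -0.01, 0.004]
```

Call:
drive_tool:
  commands:
    - [-0.003,0,0.001,0,0,0]
    - [-0.006,0,0.002,0,0,0]
    - [-0.009,0,0.003,0,0,0]
    - [-0.012,0,0.005,0,0,0]
    - [-0.015,0,0.007,0,0,0]
    - [-0.018,0,0.009,0,0,0]
    - [-0.021,0,0.012,0,0,0]
    - [-0.021,0,0.012,0,0,0]
    - [-0.021,0,0.012,0,0,0]
    - [-0.021,0,0.012,0,0,0]

```text
t: 49.45
position: [0.6373, 0.0572, 0.0612]
eef_rot: [0.047, 0.914, 0.23, 0.332]
wrist_force: [-0.8, -0.0, -0.2]
opening: 0.0002
gripper_force: 0.4
```

Call:
drive_tool:
  commands:
    - [-0.002,0,0.002,0,0,0]
    - [-0.004,0,0.003,0,0,0]
    - [-0.006,0,0.005,0,0,0]
    - [-0.008,0,0.006,0,0,0]
    - [-0.01,0,0.007,0,0,0]
    - [-0.01,0,0.007,0,0,0]
    - [-0.01,0,0.007,0,0,0]
    - [-0.01,0,0.007,0,0,0]
    - [-0.01,0,0.007,0,0,0]
    - [-0.01,0,0.007,0,0,0]

```text
t: 50.28
position: [0.6402, 0.0574, 0.0614]
eef_rot: [0.047, 0.914, 0.23, 0.332]
wrist_force: [-0.8, -0.3, -0.4]
opening: 0.0004
gripper_force: 0.5
```

Run:
```python
from push import *
s=log(); T=r.get_image("top"); print(s["wrist_force"],s["gripper_force"])
h=cv2.cvtColor(T["frame"],cv2.COLOR_RGB2HSV); m=cv2.inRange(h,(105,110,40),(125,255,255)); m[:,340:]=0; b=cv2.boundingRect(m); print("pan bbox",b)
print(atz(T,(b[0]+b[2]/2,b[1]+b[3]),.092))
```

```text
t 50.3 p [0.6402 0.0574 0.0614] q [-0.12  0.33 -0.41 -1.35 -0.49 -0.42] F [-0.8 -0.3 -0.4] open 0.0004 g 0.4573709831117867
[-0.83730885 -0.31795915 -0.36333089] 0.4573709831117867
pan bbox (260, 144, 39, 42)
[0.72162201 0.0235412  0.092     ]
```

Call:
drive_tool:
  commands:
    - [-0.002,0,0.002,0,0,0]
    - [-0.004,0,0.003,0,0,0]
    - [-0.006,0,0.005,0,0,0]
    - [-0.008,0,0.006,0,0,0]
    - [-0.01,0,0.007,0,0,0]
    - [-0.01,0,0.007,0,0,0]
    - [-0.01,0,0.007,0,0,0]
    - [-0.01,0,0.007,0,0,0]
    - [-0.01,0,0.007,0,0,0]
    - [-0.01,0,0.007,0,0,0]

```text
t: 51.17
position: [0.6433, 0.0575, 0.0617]
eef_rot: [0.047, 0.914, 0.23, 0.332]
wrist_force: [-1.4, -0.5, -1.0]
opening: 0.0002
gripper_force: 0.5
```

Call:
drive_tool:
  commands:
    - [-0.002,0,0.002,0,0,0]
    - [-0.004,0,0.003,0,0,0]
    - [-0.006,0,0.005,0,0,0]
    - [-0.008,0,0.006,0,0,0]
    - [-0.01,0,0.007,0,0,0]
    - [-0.01,0,0.007,0,0,0]
    - [-0.01,0,0.007,0,0,0]
    - [-0.01,0,0.007,0,0,0]
    - [-0.01,0,0.007,0,0,0]
    - [-0.01,0,0.007,0,0,0]

```text
t: 52.0
position: [0.6463, 0.0576, 0.062]
eef_rot: [0.047, 0.914, 0.23, 0.332]
wrist_force: [-0.4, 0.5, -1.3]
opening: 0.0003
gripper_force: 0.5
```

Call:
drive_tool:
  commands:
    - [-0.002,0,0.002,0,0,0]
    - [-0.004,0,0.003,0,0,0]
    - [-0.006,0,0.005,0,0,0]
    - [-0.008,0,0.006,0,0,0]
    - [-0.01,0,0.008,0,0,0]
    - [-0.01,0,0.008,0,0,0]
    - [-0.01,0,0.008,0,0,0]
    - [-0.01,0,0.008,0,0,0]
    - [-0.01,0,0.008,0,0,0]
    - [-0.01,0,0.008,0,0,0]

```text
t: 52.83
position: [0.6484, 0.0576, 0.0617]
eef_rot: [0.047, 0.914, 0.23, 0.331]
wrist_force: [-7.5, -2.2, 2.6]
opening: 0.0001
gripper_force: 3.7
```

Call:
drive_tool:
  commands:
    - [-0.002,0,0.002,0,0,0]
    - [-0.004,0,0.003,0,0,0]
    - [-0.006,0,0.005,0,0,0]
    - [-0.006,0,0.005,0,0,0]
    - [-0.006,0,0.005,0,0,0]
    - [-0.006,0,0.005,0,0,0]
    - [-0.006,0,0.005,0,0,0]
    - [-0.006,0,0.005,0,0,0]
    - [-0.006,0,0.005,0,0,0]
    - [-0.006,0,0.005,0,0,0]

```text
t: 53.67
position: [0.6487, 0.0578, 0.0613]
eef_rot: [0.047, 0.914, 0.23, 0.331]
wrist_force: [-17.2, -4.8, 9.6]
opening: 0.0005
gripper_force: 8.3
```

Run:
```python
from push import *
s=log(); T=r.get_image("top")
h=cv2.cvtColor(T["frame"],cv2.COLOR_RGB2HSV); m=cv2.inRange(h,(105,110,40),(125,255,255)); m[:,340:]=0; b=cv2.boundingRect(m); print("pan bbox",b, atz(T,(b[0]+b[2]/2,b[1]+b[3]),.092), cv2.moments(m,True)["m01"]/cv2.moments(m,True)["m00"])
```

```text
t 53.7 p [0.6487 0.0578 0.0613] q [-0.11  0.34 -0.4  -1.33 -0.49 -0.44] F [-17.2  -4.8   9.6] open 0.0005 g 8.272046729834983
pan bbox (255, 141, 44, 40) [0.73256165 0.02919648 0.092     ] 164.16666666666666
```

The tray is against its stop (17 N). Backing off, then going over to the outside of the door.

Run:
```python
from push import *
from scipy.spatial.transform import Slerp
s=r.sense(); q=np.array(s["joint_pos"]); p0=np.array(s["position"]); Q0=R.from_quat(s["eef_rot"])
print("tool y",Q0.apply([0,1,0]).round(2))
for Y in(np.pi/2-.0135,-np.pi/2-.0135): print(Y,np.degrees((Q0.inv()*down(Y)).magnitude()))
Y=min((np.pi/2-.0135,-np.pi/2-.0135),key=lambda Y:(Q0.inv()*down(Y)).magnitude()); Dn=down(Y); print("Y",Y)
a1=(np.array([.55,.059,.07]),Q0); sl=Slerp([0,1],R.concatenate([Q0,Dn]))
pe=np.array([.47,.12,.33]); W=[a1]
for i in range(1,21): f=i/20; W.append((a1[0]+(pe-a1[0])*f,sl(f)))
for k,w in enumerate(W): 
    q,e=ik(*w,q)
    if k%4==0: print(k,q.round(2),round(e,3))
go(a1); print(); rows([W[0]]+W[2:11:2]); print(); rows([W[10]]+W[12::2])
for p in([.42,.37,.33],[.42,.37,.17]): q,e=ik(np.array(p),Dn,q); print(p,q.round(2),round(e,3))
go(a1,W[20],([.42,.37,.33],Dn),([.42,.37,.172],Dn))
```

```text
tool y [-0.07  0.89  0.45]
1.5572963267948965 47.7466218513246
-1.5842963267948966 175.33113088782213
Y 1.5572963267948965
0 [-0.17  0.22 -0.57 -1.39 -0.52 -0.33] 0.0
4 [ 0.33  0.03 -0.67 -0.59 -0.26 -1.46] 0.0
8 [ 0.51 -0.08 -0.73 -0.08 -0.43 -2.08] 0.0
12 [ 0.57 -0.1  -0.58 -0.01 -0.76 -2.18] 0.0
16 [ 0.62 -0.07 -0.4   0.   -1.08 -2.22] 0.0
20 [ 0.66 -0.01 -0.22  0.   -1.37 -2.24] 0.0
cmd [0.288, 0.046, -0.269] [0.0, 0.0, 0.0]

[-0.03, 0.071, -0.081, 0.03, 0.043, -0.005]
[-0.06, 0.142, -0.162, 0.061, 0.086, -0.011]
[-0.09, 0.212, -0.242, 0.091, 0.129, -0.016]
[-0.12, 0.283, -0.323, 0.122, 0.173, -0.021]
[-0.15, 0.354, -0.404, 0.152, 0.216, -0.027]

[-0.001, 0.048, -0.101, 0.03, 0.043, -0.005]
[-0.003, 0.096, -0.201, 0.061, 0.086, -0.011]
[-0.004, 0.144, -0.302, 0.091, 0.129, -0.016]
[-0.005, 0.192, -0.402, 0.122, 0.173, -0.021]
[-0.007, 0.241, -0.503, 0.152, 0.216, -0.027]
[0.42, 0.37, 0.33] [ 1.07  0.12 -0.07  0.   -1.38 -2.66] 0.0
[0.42, 0.37, 0.17] [ 1.07  0.21 -0.33 -0.   -1.03 -2.66] 0.0
cmd [0.288, 0.046, -0.269] [0.0, 0.0, 0.0]
cmd [-0.3, 0.708, -0.808] [0.304, 0.431, -0.053]
cmd [0.213, 0.997, 0.0] [0.0, 0.0, 0.0]
cmd [0.0, 0.0, 0.632] [0.0, 0.0, 0.0]
```

Call:
drive_tool:
  commands:
    - [0.02,0.005,-0.02,0,0,0]
    - [0.05,0.01,-0.05,0,0,0]
    - [0.08,0.015,-0.08,0,0,0]
    - [0.12,0.02,-0.11,0,0,0]
    - [0.16,0.025,-0.15,0,0,0]
    - [0.2,0.03,-0.19,0,0,0]
    - [0.24,0.04,-0.23,0,0,0]
    - [0.28,0.045,-0.26,0,0,0]
    - [0.288,0.046,-0.269,0,0,0]
    - [0.288,0.046,-0.269,0,0,0]

```text
t: 54.55
position: [0.5517, 0.0589, 0.0709]
eef_rot: [0.047, 0.914, 0.23, 0.332]
wrist_force: [-0.0, 0.1, 1.1]
opening: 0.0003
gripper_force: 0.0
```

Call:
drive_tool:
  commands:
    - [-0.015,0.035,-0.04,0.015,0.021,-0.003]
    - [-0.03,0.071,-0.081,0.03,0.043,-0.005]
    - [-0.045,0.106,-0.12,0.045,0.065,-0.008]
    - [-0.06,0.142,-0.162,0.061,0.086,-0.011]
    - [-0.075,0.177,-0.2,0.076,0.107,-0.013]
    - [-0.09,0.212,-0.242,0.091,0.129,-0.016]
    - [-0.105,0.248,-0.28,0.106,0.15,-0.018]
    - [-0.12,0.283,-0.323,0.122,0.173,-0.021]
    - [-0.135,0.318,-0.364,0.137,0.194,-0.024]
    - [-0.15,0.354,-0.404,0.152,0.216,-0.027]

```text
t: 55.38
position: [0.5106, 0.0875, 0.1943]
eef_rot: [0.029, 0.979, 0.114, 0.167]
wrist_force: [1.5, 1.8, -2.4]
opening: 0.0009
gripper_force: 0.0
```

Call:
drive_tool:
  commands:
    - [0,0.024,-0.05,0.015,0.021,-0.003]
    - [0,0.048,-0.1,0.03,0.043,-0.005]
    - [0,0.072,-0.15,0.045,0.065,-0.008]
    - [0,0.096,-0.2,0.061,0.086,-0.011]
    - [0,0.12,-0.25,0.076,0.107,-0.013]
    - [-0.004,0.144,-0.3,0.091,0.129,-0.016]
    - [-0.004,0.168,-0.35,0.106,0.15,-0.018]
    - [-0.005,0.192,-0.4,0.122,0.173,-0.021]
    - [-0.006,0.216,-0.45,0.137,0.194,-0.024]
    - [-0.007,0.241,-0.5,0.152,0.216,-0.027]

```text
t: 56.22
position: [0.4729, 0.1201, 0.3269]
eef_rot: [0.007, 1.0, -0.0, 0.0]
wrist_force: [0.1, -0.1, 0.5]
opening: 0.0006
gripper_force: 0.0
```

Run:
```python
from push import *
s=log(); Dn=down(np.pi/2-.0135)
T,S=r.get_image("top"),r.get_image("side"); h=cv2.cvtColor(T["frame"],cv2.COLOR_RGB2HSV); m=cv2.inRange(h,(105,110,40),(125,255,255)); m[:,340:]=0; print("pan",cv2.boundingRect(m),orange(T,amin=3),dishes(S))
go(([.42,.37,.33],Dn),([.42,.37,.172],Dn))
```

```text
t 56.2 p [0.4729 0.1201 0.3269] q [ 0.65 -0.01 -0.22  0.   -1.36 -2.24] F [ 0.1 -0.1  0.5] open 0.0006 g 0.0
pan (259, 141, 40, 41) [([290.6, 141.8], 19), ([290.6, 154.1], 66), ([295.6, 148.5], 20)] []
cmd [0.23, 0.993, -0.01] [0.0, 0.002, 0.0]
cmd [0.0, 0.0, 0.632] [0.0, 0.0, 0.0]
```

Call:
drive_tool:
  commands:
    - [0.02,0.08,0,0,0,0]
    - [0.04,0.18,0,0,0,0]
    - [0.07,0.3,0,0,0,0]
    - [0.1,0.42,0,0,0,0]
    - [0.12,0.54,0,0,0,0]
    - [0.15,0.66,0,0,0,0]
    - [0.18,0.78,0,0,0,0]
    - [0.2,0.88,0,0,0,0]
    - [0.22,0.96,0,0,0,0]
    - [0.23,0.99,0,0,0,0]

```text
t: 57.15
position: [0.418, 0.3703, 0.3247]
eef_rot: [0.006, 1.0, 0.0, 0.001]
wrist_force: [0.7, 1.3, -0.5]
opening: 0.0008
gripper_force: 0.0
```

Call:
drive_tool:
  commands:
    - [0,0,0.06,0,0,0]
    - [0,0,0.13,0,0,0]
    - [0,0,0.21,0,0,0]
    - [0,0,0.29,0,0,0]
    - [0,0,0.37,0,0,0]
    - [0,0,0.45,0,0,0]
    - [0,0,0.52,0,0,0]
    - [0,0,0.58,0,0,0]
    - [0,0,0.61,0,0,0]
    - [0,0,0.62,0,0,0]

```text
t: 57.98
position: [0.4186, 0.3668, 0.1694]
eef_rot: [0.007, 1.0, -0.001, 0.0]
wrist_force: [-0.4, -1.4, 0.3]
opening: 0.0008
gripper_force: 0.0
```

```bash
cat > door.py <<'E'
from push import *
yw=-.0135; X=np.array([np.cos(yw),np.sin(yw)]); Y=np.array([-np.sin(yw),np.cos(yw)]); H=np.array([.663,.237]); Dn=down(np.pi/2+yw)
def dp(th,rad_=.25,gap=0,z=.172):
    # panel direction hinge->free edge, outer normal
    d=-Y*np.cos(th)-X*np.sin(th); n=-X*np.cos(th)+Y*np.sin(th)
    sup=.0105*abs(n@X)+.021*abs(n@Y)   # support of the closed-finger rectangle
    return np.r_[H+d*rad_+n*(.010+sup+gap),z],Dn
E
python3 - <<'E'
from door import *
s=log(); print(dp(1.77,gap=.02)[0].round(3))
q=np.array(s["joint_pos"])
Ws=[dp(th) for th in np.arange(1.77,-.001,-.177)]
for w in Ws: q,e=ik(*w,q); print(w[0].round(3),q.round(2),round(e,3))
cur=(np.array(s["position"]),R.from_quat(s["eef_rot"]))
print(); rows([cur,dp(1.77,gap=.02),dp(1.77),dp(1.7),dp(1.6),dp(1.5)]); print(); rows([dp(1.5)]+[dp(t) for t in(1.4,1.3,1.2,1.1,1.0)]); print(); rows([dp(1.0)]+[dp(t) for t in(.9,.8,.7,.6,.5)]);print(); rows([dp(.5)]+[dp(t) for t in(.4,.3,.24,.18,.12)])
E
```

```text
t 58.0 p [0.4186 0.3668 0.1694] q [ 1.07  0.21 -0.33  0.   -1.03 -2.66] F [-0.4 -1.4  0.3] open 0.0008 g 0.0
[0.43  0.341 0.172]
[0.426 0.322 0.172] [ 1.02  0.17 -0.38 -0.   -1.02 -2.6 ] 0.0
[0.414 0.277 0.172] [ 0.98  0.11 -0.45 -0.   -1.01 -2.57] 0.0
[0.411 0.234 0.172] [ 0.94  0.07 -0.5  -0.   -1.   -2.52] 0.0
[0.415 0.19  0.172] [ 0.86  0.04 -0.53 -0.   -1.   -2.45] 0.0
[0.427 0.148 0.172] [ 0.77  0.03 -0.54  0.   -1.   -2.36] 0.0
[0.447 0.107 0.172] [ 0.67  0.05 -0.52  0.   -1.   -2.25] 0.0
[0.474 0.07  0.172] [ 0.56  0.08 -0.49  0.   -1.01 -2.14] 0.0
[0.508 0.039 0.172] [ 0.46  0.13 -0.43  0.   -1.01 -2.05] 0.0
[0.548 0.013 0.172] [ 0.38  0.19 -0.35  0.   -1.03 -1.97] 0.0
[ 0.592 -0.004  0.172] [ 0.32  0.26 -0.25  0.   -1.05 -1.91] 0.0
[ 0.639 -0.013  0.172] [ 0.28  0.34 -0.15  0.   -1.09 -1.87] 0.0

[-0.046, -0.102, -0.01, -0.001, 0.0, -0.001]
[-0.03, -0.18, -0.01, -0.001, 0.0, -0.001]
[-0.01, -0.25, -0.01, -0.001, 0.0, -0.001]
[0.011, -0.352, -0.01, -0.001, 0.0, -0.001]
[0.022, -0.45, -0.01, -0.001, 0.0, -0.001]

[0.001, -0.098, 0.0, 0.0, 0.0, 0.0]
[-0.008, -0.196, 0.0, 0.0, 0.0, 0.0]
[-0.026, -0.294, 0.0, 0.0, 0.0, 0.0]
[-0.055, -0.39, 0.0, 0.0, 0.0, 0.0]
[-0.093, -0.484, 0.0, 0.0, 0.0, 0.0]

[-0.048, -0.09, 0.0, 0.0, 0.0, 0.0]
[-0.106, -0.176, 0.0, 0.0, 0.0, 0.0]
[-0.173, -0.255, 0.0, 0.0, 0.0, 0.0]
[-0.248, -0.328, 0.0, 0.0, 0.0, 0.0]
[-0.331, -0.393, 0.0, 0.0, 0.0, 0.0]

[-0.09, -0.056, 0.0, 0.0, 0.0, 0.0]
[-0.186, -0.103, 0.0, 0.0, 0.0, 0.0]
[-0.247, -0.126, 0.0, 0.0, 0.0, 0.0]
[-0.308, -0.145, 0.0, 0.0, 0.0, 0.0]
[-0.371, -0.16, 0.0, 0.0, 0.0, 0.0]
```

Call:
drive_tool:
  commands:
    - [-0.023,-0.05,-0.01,0,0,0]
    - [-0.046,-0.1,-0.012,0,0,0]
    - [-0.038,-0.14,-0.012,0,0,0]
    - [-0.03,-0.18,-0.012,0,0,0]
    - [-0.02,-0.215,-0.012,0,0,0]
    - [-0.01,-0.25,-0.012,0,0,0]
    - [0,-0.3,-0.012,0,0,0]
    - [0.011,-0.35,-0.012,0,0,0]
    - [0.017,-0.4,-0.012,0,0,0]
    - [0.022,-0.45,-0.012,0,0,0]

```text
t: 58.82
position: [0.4115, 0.254, 0.174]
eef_rot: [0.007, 1.0, 0.0, 0.001]
wrist_force: [0.2, 1.2, -0.1]
opening: 0.0005
gripper_force: 0.1
```

Call:
drive_tool:
  commands:
    - [0,-0.05,0,0,0,0]
    - [0.001,-0.1,0,0,0,0]
    - [-0.004,-0.147,0,0,0,0]
    - [-0.008,-0.196,0,0,0,0]
    - [-0.017,-0.245,0,0,0,0]
    - [-0.026,-0.294,0,0,0,0]
    - [-0.04,-0.342,0,0,0,0]
    - [-0.055,-0.39,0,0,0,0]
    - [-0.074,-0.437,0,0,0,0]
    - [-0.093,-0.484,0,0,0,0]

```text
t: 59.65
position: [0.4338, 0.1328, 0.1739]
eef_rot: [0.007, 1.0, 0.0, 0.001]
wrist_force: [0.0, 1.0, 0.3]
opening: 0.0003
gripper_force: 0.1
```

Run:
```python
from door import *
s=log(); go(dp(1.0))
```

```text
t 59.6 p [0.4338 0.1328 0.1739] q [ 0.73  0.03 -0.53  0.   -1.   -2.32] F [0.  1.  0.3] open 0.0003 g 0.13360499164264183
cmd [0.002, 0.001, 0.008] [0.0, 0.001, -0.0]
```

Contact is steady at about 1 N and the door is moving. Continuing to near-shut.

Call:
drive_tool:
  commands:
    - [-0.024,-0.045,0,0,0,0]
    - [-0.048,-0.09,0,0,0,0]
    - [-0.077,-0.133,0,0,0,0]
    - [-0.106,-0.176,0,0,0,0]
    - [-0.14,-0.215,0,0,0,0]
    - [-0.173,-0.255,0,0,0,0]
    - [-0.21,-0.292,0,0,0,0]
    - [-0.248,-0.328,0,0,0,0]
    - [-0.29,-0.36,0,0,0,0]
    - [-0.331,-0.393,0,0,0,0]

```text
t: 60.48
position: [0.5153, 0.0333, 0.1739]
eef_rot: [0.007, 1.0, -0.0, 0.001]
wrist_force: [0.1, 0.2, -1.8]
opening: 0.0003
gripper_force: 0.1
```

Call:
drive_tool:
  commands:
    - [-0.045,-0.028,0,0,0,0]
    - [-0.09,-0.056,0,0,0,0]
    - [-0.138,-0.08,0,0,0,0]
    - [-0.186,-0.103,0,0,0,0]
    - [-0.216,-0.115,0,0,0,0]
    - [-0.247,-0.126,0,0,0,0]
    - [-0.278,-0.136,0,0,0,0]
    - [-0.308,-0.145,0,0,0,0]
    - [-0.34,-0.153,0,0,0,0]
    - [-0.371,-0.16,0,0,0,0]

```text
t: 61.32
position: [0.6078, -0.0066, 0.1743]
eef_rot: [0.007, 1.0, 0.0, 0.001]
wrist_force: [0.7, 0.1, -0.5]
opening: 0.0004
gripper_force: 0.1
```

Run:
```python
from door import *
s=log(); cur=(np.array(s["position"]),R.from_quat(s["eef_rot"]))
rows([cur]+[dp(t,z=.174) for t in(.09,.06,.04,.02,0)])
```

```text
t 61.3 p [ 0.6078 -0.0066  0.1743] q [ 0.31  0.29 -0.22  0.   -1.07 -1.89] F [ 0.7  0.1 -0.5] open 0.0004 g 0.10323237380362116
[-0.029, -0.011, 0.001, 0.0, 0.001, 0.0]
[-0.061, -0.016, 0.001, 0.0, 0.001, 0.0]
[-0.082, -0.018, 0.001, 0.0, 0.001, 0.0]
[-0.104, -0.021, 0.001, 0.0, 0.001, 0.0]
[-0.126, -0.023, 0.001, 0.0, 0.001, 0.0]
```

Call:
drive_tool:
  commands:
    - [-0.015,-0.005,0,0,0,0]
    - [-0.03,-0.01,0,0,0,0]
    - [-0.045,-0.013,0,0,0,0]
    - [-0.06,-0.015,0,0,0,0]
    - [-0.07,-0.017,0,0,0,0]
    - [-0.08,-0.018,0,0,0,0]
    - [-0.09,-0.019,0,0,0,0]
    - [-0.098,-0.02,0,0,0,0]
    - [-0.104,-0.02,0,0,0,0]
    - [-0.104,-0.02,0,0,0,0]

```text
t: 62.15
position: [0.6306, -0.0119, 0.1741]
eef_rot: [0.007, 1.0, -0.0, -0.002]
wrist_force: [-10.3, 2.5, 5.5]
opening: 0.0006
gripper_force: 5.2
```

Call:
drive_tool:
  commands:
    - [-0.004,0,0,0,0,0]
    - [-0.008,0,0,0,0,0]
    - [-0.012,0,0,0,0,0]
    - [-0.012,0,0,0,0,0]
    - [-0.012,0,0,0,0,0]
    - [-0.012,0,0,0,0,0]
    - [-0.012,0,0,0,0,0]
    - [-0.012,0,0,0,0,0]
    - [-0.012,0,0,0,0,0]
    - [-0.012,0,0,0,0,0]

```text
t: 62.98
position: [0.6307, -0.012, 0.1739]
eef_rot: [0.007, 1.0, -0.0, -0.004]
wrist_force: [-20.9, 4.8, 11.7]
opening: 0.0005
gripper_force: 10.6
```

The push met a firm stop at 21 N. I'll back off and check the door angle from an image difference.

Call:
drive_tool:
  commands:
    - [0.02,0,0,0,0,0]
    - [0.05,0,0,0,0,0]
    - [0.1,0,0,0,0,0]
    - [0.15,0,0,0,0,0]
    - [0.22,0,0,0,0,0]
    - [0.3,0,-0.1,0,0,0]
    - [0.4,0.1,-0.2,0,0,0]
    - [0.5,0.2,-0.3,0,0,0]
    - [0.6,0.3,-0.4,0,0,0]
    - [0.6,0.3,-0.4,0,0,0]

```text
t: 63.82
position: [0.4862, 0.0674, 0.2791]
eef_rot: [0.006, 1.0, 0.002, 0.005]
wrist_force: [0.2, -0.0, 0.1]
opening: 0.0006
gripper_force: 0.0
```

Run:
```python
from door import *
s=log()
A=cv2.cvtColor(cv2.imread("pics/a_top.png"),cv2.COLOR_BGR2GRAY).astype(float)
T=r.get_image("top"); G=cv2.cvtColor(T["frame"],cv2.COLOR_RGB2GRAY).astype(float); cv2.imwrite("pics/n_top.png",T["frame"][:,:,::-1])
for c in(180,200,220,240,260,280,295,303,308): 
    print(c,"now",G[200:232,c-1:c+2].mean(1).round().astype(int).tolist())
# expected door outer top edge pixels for th
for f in(.651,.655,.659):
  for th in(0,.05):
    h=np.array([f+.0019,.237]); d=-Y*np.cos(th)-X*np.sin(th); n=-X*np.cos(th)+Y*np.sin(th)
    print(f,th,[proj(T,np.r_[h+d*q_+n*o,.227])[0].round(1).tolist() for q_ in(.03,.15,.27) for o in(0,.01)])
```

```text
t 63.8 p [0.4862 0.0674 0.2791] q [ 0.54  0.01 -0.3   0.   -1.25 -2.12] F [ 0.2 -0.   0.1] open 0.0006 g 0.0
180 now [116, 114, 114, 114, 114, 115, 118, 117, 112, 110, 113, 113, 109, 89, 63, 60, 61, 60, 61, 66, 95, 118, 126, 123, 124, 125, 126, 124, 124, 125, 126, 126]
200 now [110, 111, 113, 110, 113, 112, 113, 117, 113, 110, 108, 115, 132, 121, 83, 55, 54, 73, 83, 85, 86, 80, 80, 84, 80, 83, 86, 86, 85, 85, 85, 89]
220 now [113, 114, 113, 112, 114, 112, 113, 116, 118, 111, 108, 109, 110, 110, 99, 72, 49, 61, 78, 83, 84, 81, 78, 86, 85, 86, 85, 84, 87, 84, 85, 86]
240 now [114, 112, 114, 114, 111, 113, 115, 114, 117, 120, 109, 108, 109, 116, 129, 110, 73, 48, 65, 83, 85, 83, 82, 84, 86, 85, 86, 85, 85, 85, 85, 88]
260 now [112, 112, 112, 111, 111, 108, 112, 111, 115, 118, 115, 109, 111, 111, 113, 114, 95, 60, 50, 72, 83, 85, 84, 78, 83, 84, 86, 88, 87, 86, 85, 86]
280 now [112, 114, 113, 111, 112, 111, 113, 112, 113, 112, 120, 120, 115, 111, 111, 114, 106, 85, 55, 52, 74, 85, 86, 85, 79, 85, 84, 86, 88, 86, 85, 84]
295 now [110, 111, 111, 112, 111, 111, 113, 112, 111, 102, 108, 118,
[... 328 characters left out ...]
, 61, 65, 67, 64, 61, 65, 71, 70, 75, 81, 84, 83, 85, 84, 83]
0.651 0 [[174.5, 209.1], [174.3, 214.4], [238.6, 210.7], [238.4, 216.1], [303.0, 212.4], [302.9, 217.8]]
0.651 0.05 [[174.5, 209.9], [174.0, 215.2], [238.4, 214.7], [237.9, 220.1], [302.7, 219.6], [302.2, 225.0]]
0.655 0 [[174.6, 207.0], [174.3, 212.3], [238.7, 208.6], [238.5, 213.9], [303.1, 210.3], [302.9, 215.6]]
0.655 0.05 [[174.5, 207.8], [174.0, 213.1], [238.4, 212.6], [238.0, 217.9], [302.7, 217.5], [302.3, 222.8]]
0.659 0 [[174.6, 204.8], [174.4, 210.2], [238.7, 206.5], [238.5, 211.8], [303.1, 208.1], [303.0, 213.5]]
0.659 0.05 [[174.6, 205.6], [174.1, 211.0], [238.5, 210.5], [238.0, 215.8], [302.7, 215.3], [302.3, 220.7]]
```

Run:
```python
from door import *
A=cv2.cvtColor(cv2.imread("pics/a_top.png"),cv2.COLOR_BGR2GRAY).astype(float); G=cv2.cvtColor(cv2.imread("pics/n_top.png"),cv2.COLOR_BGR2GRAY).astype(float)
for c in(200,220,240,260,280,295): print(c,"a",A[200:224,c-1:c+2].mean(1).round().astype(int).tolist())
S=r.get_image("side"); print("dish",dishes(S),"orange S",orange(S)[:6])
T=r.get_image("top"); print(orange(T,amin=3)[:5]); g=T["frame"]
```

```text
200 a [90, 90, 88, 91, 89, 91, 93, 96, 90, 78, 74, 75, 72, 74, 74, 72, 64, 56, 62, 69, 72, 73, 68, 78]
220 a [91, 92, 90, 92, 92, 91, 94, 96, 96, 87, 75, 75, 74, 75, 75, 74, 73, 60, 39, 39, 58, 69, 71, 80]
240 a [94, 90, 93, 92, 91, 92, 91, 93, 99, 98, 85, 76, 77, 76, 76, 78, 77, 74, 61, 57, 64, 72, 75, 75]
260 a [91, 92, 91, 91, 93, 92, 91, 93, 93, 99, 94, 82, 75, 75, 76, 76, 76, 76, 70, 57, 60, 69, 74, 74]
280 a [92, 92, 91, 93, 91, 89, 93, 91, 93, 93, 100, 98, 83, 79, 77, 76, 77, 77, 77, 67, 58, 61, 71, 77]
295 a [96, 94, 98, 97, 97, 96, 97, 95, 94, 88, 92, 98, 90, 79, 75, 76, 77, 77, 76, 71, 60, 53, 64, 71]
dish [] orange S [([394.0, 202.0], 42), ([403.9, 201.1], 14)]
[([290.5, 141.8], 18), ([285.6, 149.1], 17), ([293.1, 151.5], 44), ([295.4, 159.8], 20)]
```

Run:
```python
from door import *
S,T=r.get_image("side"),r.get_image("top")
for d,n in((S,"S"),(T,"T")):
    p=proj(d,[.764,.1677,.085])[0]; h=cv2.cvtColor(d["frame"],cv2.COLOR_RGB2HSV); m=cv2.inRange(h,(65,20,40),(100,255,255)); M=np.zeros_like(m); x,y=p.astype(int); M[y-30:y+30,x-30:x+30]=m[y-30:y+30,x-30:x+30]
    k,l,st,c=cv2.connectedComponentsWithStats(M); i=1+st[1:,4].argmax(); print(n,p.round(1),c[i].round(1),st[i].tolist(), atz(d,c[i],.08).round(4))
b=proj(T,[.48,-.383,.0])[0]; print("beaker px",b,T["frame"][int(b[1])-8:int(b[1])+8,int(b[0])-8:int(b[0])+8].reshape(-1,3).mean(0))
```

```text
S [344.4 161.3] [345.9 165.1] [332, 154, 30, 24, 335] [0.7642 0.16   0.08  ]
T [214.8 166.7] [217.4 168.7] [206, 158, 23, 23, 354] [0.7607 0.163  0.08  ]
beaker px [451.66216958 295.74969089] [116.01953125 115.1640625  108.4921875 ]
```

```bash
python3 -c "
from rig import r; print(r.finish_job())"
```

```text
the job is handed in; nothing more can be done
None
```

The job is handed in: both dishes stacked on the plate, five canisters poured into the pan, the empty beaker upright on the bench about 2 cm from where it started, the tray pushed to its stop and the door shut (parallel to the roof edge in the last image), though I did not test the catch by pulling.

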